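# Load a tube carrier and unhitch it from its ball mount

## Task

Take the capped tube out of the holder block and stand it upright, fully home, in the empty cup of the tube carrier while the carrier is still hitched on its ball mount, and let go of the tube. Then pull the carrier's latch sideways against its spring, over to the fixed grip post, lift the carrier off the ball and keep it level as you raise it above its mount by at least 7 cm, with the tube still standing in it. Finish while holding the carrier up there, still; do not put it down or let go, and leave the vial, bottle, beaker and flask that stand near the work where they are.

Things in the scene. Friction and masses are not known exactly. Their poses are not given: they have to be found in the camera images.
- mount: Ball mount, screwed to the bench: aluminium foot plate 165 x 64 x 10 mm (from 130 mm on its -x side to 35 mm on its +x side), a neck 11 mm thick and a steel ball 28 mm across with a flat underside. Origin on the bench under the ball, z up. The ball centre is 60 mm above it. At x = -95 mm two low cheeks (34 x 4 mm, up to 26 mm above the bench) flank the foot of the carrier's cup.
- ball (a point): Centre of the mount's ball, 60 mm above the bench.
- carrier: Tube carrier, 0.33 kg with its latch (0.27 to 0.40), balanced near the coupler: a dark coupler head (40 x 42 mm) sits over the ball like a trailer hitch; an aluminium tongue runs to -x and ends in a round grey cup at x = -95 mm. Origin in the middle of the ball socket (at the ball's centre while hitched), z up. Hooked to the ball until the latch is pulled; must rise straight up 25 mm to be free.
- grip_post (a point): Middle of the outer face of the fixed grip post, on the carrier at (0, -20, +52) mm: an upright metal plate on the head, 24 mm wide along x, 8 mm thick along y, z = 22 to 70 mm.
- latch_tab (a point): Middle of the outer face of the latch's finger tab, at rest at (0, +30, +52) mm on the carrier; moves with the latch. An upright plate just like the post, across from it. Post and tab are squeezed together between the fingers from above, closing along the carrier's y: 50 mm wide at rest, 40 mm with the latch fully pulled.
- grip_mid (a point): On the carrier, midway between the outer faces of post and tab as they stand with the latch fully pulled: (0, 0, +52) mm, 112 mm above the bench while hitched. Centre the fingers here, open to 68 mm or more, since the post does not yield. Fingertips may go down to z = +30 mm of the carrier (latch bars lie below that).
- latch (a joint): Latch slide, m: 0 = at rest (jaw hooked under the ball), 0.010 = pulled fully (stop). Pulling moves the finger tab towards the carrier's -y, towards the fixed post. The spring pulls it back: 5 N at rest, 7.5 N at the stop. The jaw is clear of the ball from 0.006 on.
- cup_mouth (a point): Centre of the cup's mouth, on the carrier at (-95, 0, +15) mm; 75 mm above the bench while hitched. Cup 29 mm outside, bore 20 mm, flaring to 26 mm at the mouth, 60 mm deep.
- cup_floor (a point): Centre of the cup's inner floor, 60 mm below its mouth; the tip of a tube that is fully home stands here.
- tube: Capped centrifuge tube, 121 mm long; wall 17 mm across with a conical tip, cap 21 mm across from 106 to 121 mm above the tip. 20 g (14 to 28). Origin at its tip, z towards the cap. It starts upright in the middle hole of the block.
- tube_cap (a point): Point on the tube's axis inside the cap, 113 mm above the tip: grip here.
- block: White holder block, fixed to the bench, 120 x 56 x 50 mm with three holes 20 mm wide, 42 mm deep, 38 mm apart along its x; the tube stands in the middle one. Origin under its centre.
- vial: Bystander, leave alone: small vial with a broad cap, 25 mm across, 50 mm high.
- bottle: Bystander, leave alone: small screw-cap bottle, 45 mm across, 93 mm high, at the back.
- beaker: Bystander, leave alone: glass beaker, 56 mm across, 68 mm high, at the back.
- flask: Bystander, leave alone: small conical glass flask, 50 mm across, 85 mm high, at the back.

How it is judged:
On the way, in this order (a step that is already met when the one before it is completed fails the run):
1. the tube stands fully home in the cup and is let go, the carrier still hitched (horizontal distance between tube and cup_floor below 0.012 m and z of tube in the frame of cup_floor between -0.006 and 0.008 m and angle between the z axis of tube and the z axis of carrier, either way round below 0.15 rad and distance between carrier and ball below 0.004 m and angle between carrier's own z axis and vertical below 0.08 rad and contact force between the fingers and tube below 0.05 N), for 0.2 s.
2. the latch is pulled clear of the ball with the carrier still seated and the tube in it (value of joint latch above 0.007 m and horizontal distance between tube and cup_floor below 0.012 m and z of tube in the frame of cup_floor between -0.006 and 0.008 m and angle between the z axis of tube and the z axis of carrier, either way round below 0.15 rad and distance between carrier and ball below 0.004 m and angle between carrier's own z axis and vertical below 0.08 rad), for 0.1 s.
At the end, for the whole second after the job is handed in: Carrier held in the fingers (over 3 N), socket at least 60 mm above the ball and within 60 mm sideways, tilt under 0.25 rad, still (under 0.03 m/s), off the mount; tube home in the cup (tip within 8 mm of its floor, within 0.15 rad of its axis), fingers off the tube (z of carrier in the frame of ball above 0.06 m and horizontal distance between carrier and ball below 0.06 m and angle between carrier's own z axis and vertical below 0.25 rad and horizontal distance between tube and cup_floor below 0.012 m and z of tube in the frame of cup_floor between -0.006 and 0.008 m and angle between the z axis of tube and the z axis of carrier, either way round below 0.15 rad and contact force between the fingers and carrier above 3 N and contact force between carrier and mount below 0.1 N and contact force between the fingers and tube below 0.1 N and linear speed of carrier below 0.03 m/s); the arm keeps its last pose, push and grip.
It fails at once if the carrier is tipped by more than 0.5 rad (angle between carrier's own z axis and vertical above 0.5 rad).
It fails at once if a bystander is moved by more than 4 cm (distance of any of vial, bottle, beaker, flask from where it was at the start of the episode above 0.04 m).
It also fails if it takes over 51 s, if anything falls off the work surface, if the arm or the gripper's body presses on something with over 40 N, if the wrist force passes 120 N, or if a joint passes its speed limit or range.

## Robot

A 7-joint arm with a two-finger parallel gripper is mounted at the origin on a cart in front of the work surface, level with it; the furniture and walls round the work are solid. World frame = base frame: x ahead of the robot, y to its left, z up, the work surface at z = 0. Lengths are in m, angles in rad, forces in N, time in s.
With the tool pointing down it reaches from about 0.4 to 0.925 m from the base axis. Payload 4.1 kg.
Tool frame: the origin (TCP) lies at the very end of the fingers, on their centre line; the grasp point (between the pads) lies 19 mm behind it (ctrl.grasp_offset is the distance from the TCP to the grasp point, in m); x points along the fingers, z is the direction in which the jaws open and shut, and the axes are right-handed (so a half turn about x gives the same grasp; the last joint's range is limited). The gripper opens to 85 mm and grips with 20 to 120 N. Pads are 22 mm wide; open, the fingers measure 114 mm over their backs; the gripper's body (76 mm by 85 mm) begins 54 mm behind the grasp point. The pads swing forward as they close: fully open they stand 13 mm farther back than shut.
Start: joints at [1.203, 0.398, 0.045, 1.537, -0.019, 1.207, -0.051], TCP at [0.173, -0.627, 0.231] pointing down, gripper open.
Joint ranges: [-2.82, 2.82], [-0.49, 2.23], [-1.37, 1.46], [0, 2.46], [-1.36, 4.5], [0.23, 2], [-2.94, 2.94]. Speed limits (rad/s): [2.57, 2.57, 3.14, 3.14, 3.14, 3.14, 3.14].

## Interface

Orientations are given as [roll, pitch, yaw] about the fixed x, y, z axes, in that order (R = Rz(yaw) Ry(pitch) Rx(roll)).
In Python, from rig import ctrl, viewer, order, outline_of, pinpoint gives the robot as it stands.
- The arm moves only by the tool apply_moves, never from a script. Its argument "deltas" is a list of rows, each an object with "grip": the opening, from -1 (shut) to 1 (fully open), so that 0 is half open; "delta_pos": the shift along the tool's x, y, z in mm, a list of three; "roll": the turn about the tool's x in rad. In form: [{"grip": grip, "delta_pos": [dx, dy, dz], "roll": roll}, ...]. A call has 1 to 20 rows; each row shifts and turns the commanded pose from where the row before left it, along the tool's axes as they then stand; what a row does not reach is not made up. A row lasts 1/8 s, in which the tool goes at most 62.5 mm and 10.7 degrees, less where a joint would pass 70% of its speed; a pose out of reach is approached as far as the arm can. A call with a gripper value outside its range is refused whole. The fingers move at their own pace and stop on an object; "grip_force" is the grip in N (left out, the last holds). Time passes only in rows, so rows that do not move let the fingers close. It gives the time, the measured TCP pose, the force and the opening at its end, in the units of the state.
- ctrl.get_obs(): the state, without advancing time (a new reading comes with each control period).
- viewer.read_camera(name): name is "side" or "top"; returns a dict with "color" (480x640x3 uint8, blue, green, red), "depth" (480x640 float32, m along the optical axis (not along the pixel's ray), 0 where there is no reading), "fx", "fy", "cx", "cy" (pixels), "k1" (the pictures are not rectified: a ray, as slopes to the right and down, at radius r is drawn at 1 + k1 r^2 times it, then the intrinsics apply), "pose" (4x4, takes a point from camera to world coordinates). Camera axes: x right, y up, looking along -z (the intrinsics and any distortion apply to the point x, -y, -z); pixel columns grow to the right and rows downward; lengths in m; the calibration is good to about 2 mm. A picture is of the moment at which its call begins.
- order.sign_off(): hands the job in, once; it reports no verdict.
Trained networks look in the newest picture that a camera, given by its name, has taken for a name from the list of things; names that differ only in an ending like _2 or _b are one class to them, and where a whole thing is asked for, a point or a joint stands for the part that bears it (a point fixed in the world has none). Each returns a list of dicts, best first, with "conf" (0 to 1); they miss things now and then, are a little off and sometimes report something else, mostly with a low value. They report only what shows in the picture. A call takes as long as a camera call.
- outline_of(camera, name): "region" (480x640 bool, what is visible of it) and "location" ([column, row] in pixels, amid what is visible of it).
- pinpoint(camera, name): "location" ([column, row] in pixels: a listed point, or the origin of a listed thing).
The state is a dict: "t": time; "q": joint angles; "joint_velocities": joint speeds; "joint_efforts": joint torques, N m; "tcp_pos": TCP position; "orientation": TCP orientation; "ft_force": force on the tool from outside, world axes, zero at the start; "torque": the same for the moment, N m; "width": finger opening in m.
Only numpy, scipy, OpenCV 4.12 (cv2) and the standard library are available. Lean on these libraries where they do the work, as an engineer would, in place of code of your own. Each camera call takes 0.05 s, during which the arm holds its last target.

## Working session

There is one attempt and no reset: what is moved stays moved. The work goes in short steps, Python scripts to look and compute and a tool call to move; the robot and the scene stay as the last step left them, time stands still between calls to the robot, and variables do not carry over. Pictures are saved under pics/ and viewed, and the job is handed in when it is done.

Besides the shell and the picture viewer there is one more tool, called after "Call:" as name(argument=value, ...), one argument or row to a line, values as JSON. apply_moves: Moves the arm, as the interface text tells. Its arguments: {"type":"object","properties":{"deltas":{"type":"array","items":{"type":"object","properties":{"grip":{"type":"number"},"delta_pos":{"type":"array","items":{"type":"number"}},"roll":{"type":"number"}}}},"grip_force":{"type":"number"}},"required":["deltas"]}

```bash
ls; mkdir -p pics
cat > h.py <<'E'
import numpy as np, cv2
from rig import ctrl, viewer, order, outline_of, pinpoint
def ray(c,px):
    u=(px[0]-c['cx'])/c['fx']; v=(px[1]-c['cy'])/c['fy']
    rd=np.hypot(u,v); r=rd
    for _ in range(30): r=rd/(1+c['k1']*r*r)
    s=r/rd if rd>0 else 1
    d=np.array([u*s,-v*s,-1.0])
    P=np.array(c['pose']); return P[:3,3],P[:3,:3]@d
def at_z(c,px,z):
    o,d=ray(c,px); return o+d*(z-o[2])/d[2]
def at_depth(c,px,dep=None):
    o,d=ray(c,px)
    if dep is None: dep=c['depth'][int(round(px[1])),int(round(px[0]))]
    return o+d*dep
def project(c,p):
    P=np.array(c['pose']); q=P[:3,:3].T@(np.array(p)-P[:3,3])
    x=q[0]/-q[2]; y=-q[1]/-q[2]; k=1+c['k1']*(x*x+y*y)
    return np.array([c['fx']*x*k+c['cx'],c['fy']*y*k+c['cy']])
def tri(c1,p1,c2,p2):
    o1,d1=ray(c1,p1);o2,d2=ray(c2,p2)
    A=np.stack([d1,-d2],1); t=np.linalg.lstsq(A,o2-o1,rcond=None)[0]
    a=o1+d1*t[0]; b=o2+d2*t[1]; return (a+b)/2,np.linalg.norm(a-b)
E
python3 - <<'E'
from h import *
np.set_printoptions(precision=4,suppress=True)
o=ctrl.get_obs(); print(o['t'],o['tcp_pos'],o['orientation'],o['width'],ctrl.grasp_offset)
C={}
for n in('top','side'):
    c=viewer.read_camera(n);C[n]=c
    cv2.imwrite(f'pics/{n}0.png',c['color']);print(n,c['fx'],c['k1'],c['pose'])
P={}
for nm in ['tube_cap','cup_mouth','grip_mid','grip_post','latch_tab','ball','tube','carrier','mount','block','vial','bottle','beaker','flask']:
    for n in C:
        r=pinpoint(n,nm)
        print(nm,n,[(np.round(x['location'],1),round(x['conf'],2)) for x in r[:2]])
        if r: P[nm,n]=r[0]['location']
    if (nm,'top') in P and (nm,'side') in P: print('   tri',*tri(C['top'],P[nm,'top'],C['side'],P[nm,'side']))
E
```

```text
pics
0.0 [ 0.1725 -0.626   0.2302] [-3.0544  1.5688  1.9269] 0.08541579162224196 0.0187
top 444.7536013516328 -0.11439034562936774 [[ 0.0174  0.9935 -0.1128  0.4383]
 [-0.9998  0.0167 -0.0067  0.1173]
 [-0.0047  0.1129  0.9936  0.9523]
 [ 0.      0.      0.      1.    ]]
side 482.8627504531761 -0.050577016680470585 [[-0.9802  0.0771 -0.1825  0.36  ]
 [-0.1981 -0.3945  0.8973  0.9004]
 [-0.0028  0.9156  0.402   0.4283]
 [ 0.      0.      0.      1.    ]]
tube_cap top [(array([241.2, 235.8]), 0.54), (array([427.8, 241.7]), 0.44)]
tube_cap side [(array([340.8, 182.7]), 0.86)]
   tri [0.4909 0.246  0.2272] 0.05164912007582342
cup_mouth top [(array([234.7, 283.9]), 0.65), (array([220.1, 233.7]), 0.33)]
cup_mouth side [(array([352.4, 287.9]), 0.63)]
   tri [0.4383 0.2864 0.0786] 0.0017283251844375164
grip_mid top [(array([231.9, 228.7]), 0.76), (array([304.5, 180.6]), 0.63)]
grip_mid side [(array([289.7, 263.8]), 0.56)]
   tri [0.5377 0.2883 0.1102] 0.010194606623272321
grip_post top [(array([247. , 234.7]), 0.98), (array([238.1, 284.4]), 0.55)]
grip_post side [(array([295.5, 254.9]), 0.74
[... 798 characters left out ...]
 0.10678735898846844
vial top [(array([275.1, 316.8]), 0.43)]
vial side [(array([402.1, 316.8]), 0.91)]
   tri [ 0.367   0.2137 -0.0085] 0.004023059782692151
bottle top [(array([236.9, 176.5]), 0.56)]
bottle side [(array([203.5, 324. ]), 0.71), (array([294.7, 291.2]), 0.64)]
   tri [ 0.6728  0.3062 -0.0018] 0.00014688376419680718
beaker top [(array([415.2, 178.3]), 0.77), (array([246.3, 235.3]), 0.56)]
beaker side [(array([272.4, 227.1]), 0.96), (array([350. , 324.4]), 0.75)]
   tri [ 0.6747 -0.0851  0.0063] 0.0027054821811620744
flask top [(array([307.2, 181.6]), 0.65), (array([273.7, 314. ]), 0.34)]
flask side [(array([245.8, 280.5]), 0.6)]
   tri [ 0.661  0.15  -0.005] 0.00638812771139302
```

View pics/top0.png

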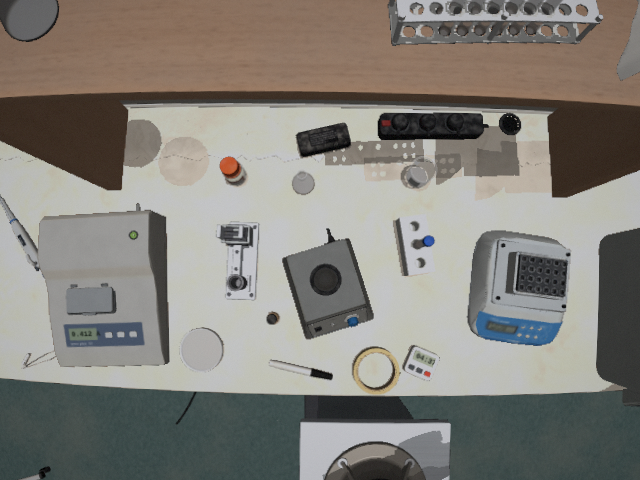

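View pics/side0.png

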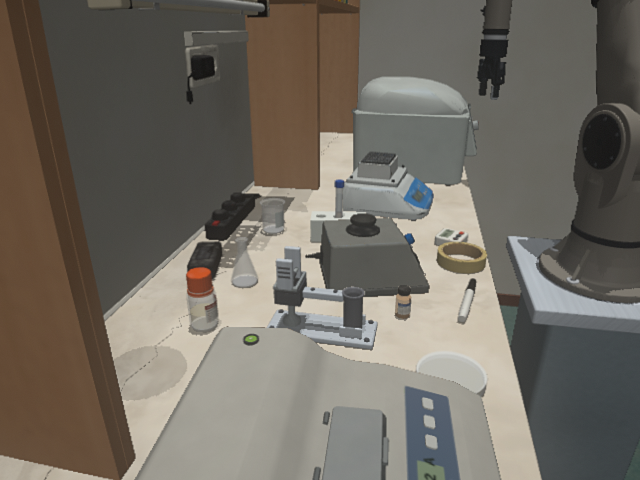

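Run:
```python
from h import *
np.set_printoptions(precision=4,suppress=True)
c=viewer.read_camera('top');s=viewer.read_camera('side')
for img,n,cc,b in((c,'topz',0,(190,160,460,330)),(s,'sidez',0,(230,150,430,350))):
    x0,y0,x1,y1=b
    k=800/(x1-x0); k=min(k,600/(y1-y0))
    cv2.imwrite(f'pics/{n}.png',cv2.resize(img['color'][y0:y1,x0:x1],None,fx=k,fy=k,interpolation=cv2.INTER_CUBIC)); print(n,k)
print('cap', tri(c,(427.8,241.7),s,(340.8,182.7)), at_z(c,(427.8,241.7),.121),at_z(s,(340.8,182.7),.121))
# side-cam corrected
print('tab side',at_z(s,(280.1,272.5),.112),'post',at_z(c,(247,234.7),.112))
for nm in('tube','carrier','mount','block'):
    for n,cc in(('top',c),('side',s)):
        r=outline_of(n,nm)
        print(nm,n,[(x['location'],round(x['conf'],2),int(x['region'].sum())) for x in r[:3]])
```

```text
topz 2.962962962962963
sidez 3.0
cap (array([ 0.5203, -0.0836,  0.1224]), np.float64(0.004886539208211162)) [ 0.5229 -0.0836  0.121 ] [ 0.5186 -0.088   0.121 ]
tab side [0.5376 0.3213 0.112 ] post [0.5314 0.2596 0.112 ]
tube top [([423.0, 241.4], 0.57, 154)]
tube side [([340.3, 199.3], 0.73, 283)]
carrier top [([237.8, 238.3], 0.68, 1199)]
carrier side [([301.1, 291.9], 0.89, 2766), ([244.6, 268.3], 0.31, 844)]
mount top [([244.2, 267.3], 0.75, 1314), ([412.8, 247.5], 0.54, 1717)]
mount side [([324.9, 328.0], 0.57, 2503)]
block top [([234.6, 242.6], 0.7, 1253), ([411.1, 248.2], 0.63, 1655)]
block side [([316.9, 218.4], 0.77, 563)]
```

View pics/topz.png

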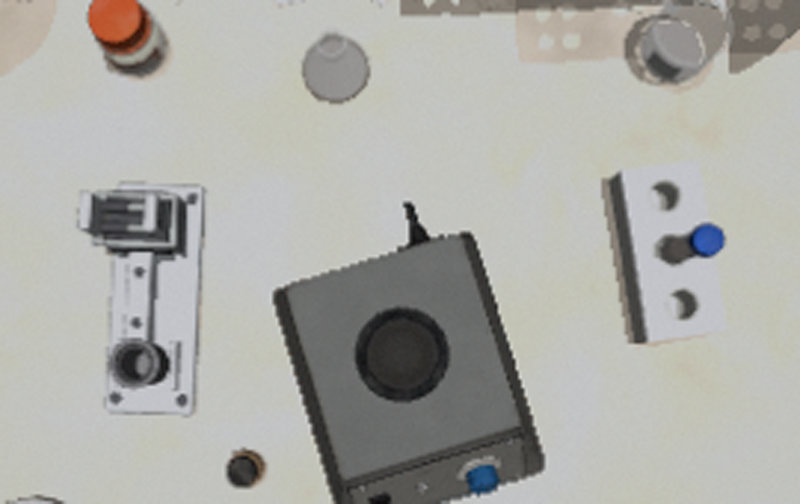

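View pics/sidez.png

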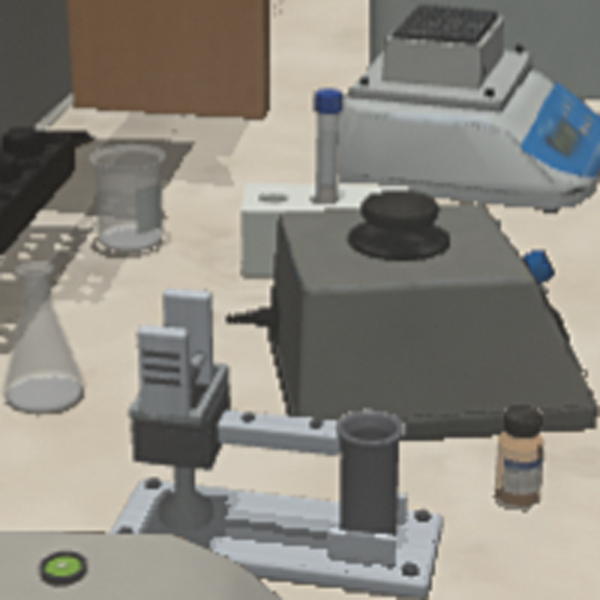

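Run:
```python
from h import *
np.set_printoptions(precision=4,suppress=True)
c=viewer.read_camera('top');s=viewer.read_camera('side')
Z=lambda u,v:(190+(u+.5)/2.963-.5,160+(v+.5)/2.963-.5)
ZS=lambda u,v:(230+(u+.5)/3-.5,150+(v+.5)/3-.5)
# blue cap
for n,cc,b in(('top',c,(415,230,445,255)),('side',s,(325,170,355,195))):
    x0,y0,x1,y1=b; im=cc['color'][y0:y1,x0:x1].astype(int)
    m=(im[...,0]-im[...,2]>50); v,u=np.nonzero(m); d=cc['depth'][y0:y1,x0:x1][m]
    print(n,m.sum(),u.mean()+x0,v.mean()+y0,u.min()+x0,u.max()+x0,v.min()+y0,v.max()+y0,np.median(d),at_depth(cc,(u.mean()+x0,v.mean()+y0),np.median(d)), at_z(cc,(u.mean()+x0,v.mean()+y0),.128),at_z(cc,(u.mean()+x0,v.mean()+y0),.121))
    if n=='top': A=(u.mean()+x0,v.mean()+y0)
    else: B=(u.mean()+x0,v.mean()+y0)
print(tri(c,A,s,B))
for p in[(665,195),(675,250),(683,305)]: print('hole',at_z(c,Z(*p),.05))
for p in[(119,182),(205,187),(192,414),(105,410)]: print('plate',at_z(c,Z(*p),.01))
m=outline_of('top','mount')[0]['region'];
# cup mouth
print('cup top', at_z(c,Z(139,363),.075),'side',at_z(s,ZS(371,428),.075))
print('post topface',at_z(c,Z(150,210),.13),'tab',at_z(c,Z(87,212),.13))
print('side tab face ctr',at_z(s,ZS(164,370),.112),'post', at_z(s,ZS(188,330),.112))
# depth-based cup & post
for p in[(150,210),(88,212),(150,200),(88,200),(139,345)]:
    q=Z(*p); print(p,at_depth(c,q))
# points from depth above z
def cloud(cc):
    v,u=np.mgrid[0:480,0:640]; 
    pts=np.stack([(u.ravel()-cc['cx'])/cc['fx'],(v.ravel()-cc['cy'])/cc['fy']],1)
    r=np.hypot(*pts.T); rr=r.copy()
    for _ in range(30): rr=r/(1+cc['k1']*rr**2)
    pts*= (rr/np.maximum(r,1e-9))[:,None]; d=cc['depth'].ravel()
    P=np.c_[pts[:,0]*d,-pts[:,1]*d,-d]; M=np.array(cc['pose']); P=P@M[:3,:3].T+M[:3,3]; P[d==0]=np.nan; return P
for n,cc in(('top',c),('side',s)):
    P=cloud(cc)
    for nm,lo,hi in(('carrier_hi',(.48,.22,.1),(.6,.35,.145)),('cup',(.41,.25,.06),(.47,.32,.09)),('cap',(.48,-.12,.105),(.56,-.05,.15)),('plate',(.38,.22,.006),(.6,.35,.014))):
        k=np.all((P>lo)&(P<hi),1); Q=P[k]; 
        if len(Q)<5: print(n,nm,len(Q));continue
        print(n,nm,k.sum(),np.percentile(Q,[2,50,98],axis=0).round(4).tolist())
        if nm=='plate':
            print(cv2.minAreaRect((Q[:,:2]*1000).astype(np.float32)))
```

```text
top 86 428.4418604651163 240.5 424 433 236 245 0.82494694 [ 0.5242 -0.0826  0.1305] [ 0.5245 -0.0832  0.128 ] [ 0.5252 -0.0849  0.121 ]
side 26 339.1923076923077 182.26923076923077 336 342 180 186 1.0234865 [ 0.5195 -0.0726  0.1266] [ 0.5188 -0.0679  0.128 ] [ 0.5225 -0.0905  0.121 ]
(array([ 0.5233, -0.0846,  0.1229]), np.float64(0.0034637671955197393))
hole [ 0.5632 -0.0727  0.05  ]
hole [ 0.525  -0.0794  0.05  ]
hole [ 0.487  -0.0847  0.05  ]
plate [0.5716 0.3151 0.01  ]
plate [0.5689 0.2522 0.01  ]
plate [0.4057 0.2565 0.01  ]
plate [0.4071 0.3191 0.01  ]
cup top [0.4409 0.2834 0.075 ] side [0.4368 0.2928 0.075 ]
post topface [0.5371 0.2694 0.13  ] tab [0.5351 0.3096 0.13  ]
side tab face ctr [0.5314 0.3216 0.112 ] post [0.531  0.2783 0.112 ]
(150, 210) [0.5367 0.2689 0.1328]
(88, 212) [0.5349 0.3086 0.1316]
(150, 200) [0.5431 0.2692 0.1324]
(88, 200) [0.5425 0.3089 0.1319]
(139, 345) [0.4529 0.2836 0.076 ]
top carrier_hi 275 [[0.5245, 0.2658, 0.1004], [0.5355, 0.2958, 0.1202], [0.5472, 0.3131, 0.1335]]
top cup 204 [[0.4255, 0.2727, 0.063], [0.4468, 0.2882, 0.074], [0.4689, 0.3018, 0.0787]]
top cap 117 [[0.5151, -0.0914, 0.1064], [0.5235, -0.0804, 0.1295], [0.5342, -0.0728, 0.1328]]
top plate 1176 [[0.4074, 0.2548, 0.0071], [0.478, 0.2747, 0.0109], [0.5694, 0.3168, 0.0137]]
((494.7562561035156, 278.0991516113281), (78.1614761352539, 195.2689666748047), 88.07171630859375)
side carrier_hi 646 [[0.521, 0.2718, 0.1005], [0.5308, 0.3161, 0.1178], [0.5445, 0.3201, 0.1307]]
side cup 491 [[0.4234, 0.2771, 0.0609], [0.4428, 0.2966, 0.0702], [0.4686, 0.3063, 0.0757]]
side cap 109 [[0.5119, -0.0872, 0.1053], [0.5197, -0.0729, 0.1206], [0.5294, -0.0689, 0.13]]
side plate 1904 [[0.4047, 0.2613, 0.0068], [0.4798, 0.297, 0.0099], [0.5632, 0.3229, 0.0131]]
((484.9065856933594, 290.8254699707031), (65.45561218261719, 165.05941772460938), 87.59159088134766)
```

```bash
cat >> h.py <<'E'
from scipy.spatial.transform import Rotation as Ro
def go(target,yawz=np.pi/2):
    """total tool-frame delta (mm) and roll for TCP target; jaw axis heading yawz (mod pi)"""
    o=ctrl.get_obs(); R=Ro.from_euler('xyz',o['orientation']).as_matrix()
    d=R.T@(np.array(target)-np.array(o['tcp_pos']))*1000
    a=np.arctan2(R[1,2],R[0,2]); e=(yawz-a+np.pi/2)%np.pi-np.pi/2
    # roll about tool x (down): positive turns heading negative
    s=np.sign(R[2,0])
    print('tcp',np.round(o['tcp_pos'],4),'jaw head',round(a,3),'R',R.round(3).tolist())
    print('delta mm (before roll)',d.round(1),'roll',round(s*e,4),'n',np.linalg.norm(d)/62.5,abs(e)/.186)
    h=a+e; c=R@Ro.from_euler('x',s*e).as_matrix()
    print('delta mm (after roll)',(c.T@(np.array(target)-np.array(o['tcp_pos']))*1000).round(1))
E
python3 - <<'E'
from h import *
go([.522,-.083,.25],np.pi/2)
print(ctrl.get_obs()['q'],ctrl.get_obs()['ft_force'])
E
```

```text
tcp [ 0.1727 -0.6267  0.2313] jaw head -1.302 R [[0.0, 0.964, 0.266], [-0.0, 0.266, -0.964], [-1.0, -0.0, 0.0]]
delta mm (before roll) [ -18.7  481.2 -431.3] roll 0.2689 n 10.34400559037395 1.4455449950393435
delta mm (after roll) [ -18.7  349.3 -543.7]
[ 1.20299142  0.39840119  0.04511139  1.53663254 -0.0187014   1.20691525
 -0.05069549] [ 0.07196809 -0.07857521  0.19952065]
```

Call:
apply_moves(
  deltas=[
    {"grip": 1, "delta_pos": [-10, 0, 0], "roll": 0.134},
    {"grip": 1, "delta_pos": [-10, 0, 0], "roll": 0.134},
    {"grip": 1, "delta_pos": [0, 23, -36], "roll": 0},
    {"grip": 1, "delta_pos": [0, 23, -36], "roll": 0},
    {"grip": 1, "delta_pos": [0, 23, -36], "roll": 0},
    {"grip": 1, "delta_pos": [0, 23, -36], "roll": 0},
    {"grip": 1, "delta_pos": [0, 23, -36], "roll": 0},
    {"grip": 1, "delta_pos": [0, 23, -36], "roll": 0},
    {"grip": 1, "delta_pos": [0, 23, -36], "roll": 0},
    {"grip": 1, "delta_pos": [0, 23, -36], "roll": 0},
    {"grip": 1, "delta_pos": [0, 23, -36], "roll": 0},
    {"grip": 1, "delta_pos": [0, 23, -36], "roll": 0},
    {"grip": 1, "delta_pos": [0, 23, -36], "roll": 0},
    {"grip": 1, "delta_pos": [0, 23, -36], "roll": 0},
    {"grip": 1, "delta_pos": [0, 23, -36], "roll": 0},
    {"grip": 1, "delta_pos": [0, 23, -36], "roll": 0},
    {"grip": 1, "delta_pos": [0, 0, 0], "roll": 0},
  ],
)

```text
t: 4.28
tcp_pos: [0.4959, -0.1185, 0.2516]
orientation: [2.389, 1.569, 0.827]
ft_force: [-0.3, -0.2, 0.1]
width: 0.0852
```

Run:
```python
from h import *
go([.522,-.083,.25],np.pi/2)
o=ctrl.get_obs();t=np.array(o['tcp_pos'])
for n in('top','side'):
    c=viewer.read_camera(n); im=c['color'].copy()
    p=project(c,t); 
    x,y=map(int,p); x0,y0=max(0,x-80),max(0,y-60)
    z=cv2.resize(im[y0:y0+120,x0:x0+160],None,fx=4.5,fy=4.5,interpolation=cv2.INTER_CUBIC)
    q=(p-[x0,y0]+.5)*4.5; cv2.drawMarker(z,tuple(int(a) for a in q),(0,0,255),0,20,1)
    cv2.imwrite(f'pics/{n}1.png',z)
```

```text
tcp [ 0.4959 -0.1185  0.2516] jaw head -1.563 R [[0.001, 1.0, 0.008], [0.001, 0.008, -1.0], [-1.0, 0.001, -0.001]]
delta mm (before roll) [  1.7  26.4 -35.3] roll 0.0079 n 0.7047619256074348 0.0422957310980541
delta mm (after roll) [  1.7  26.1 -35.5]
```

View pics/top1.png

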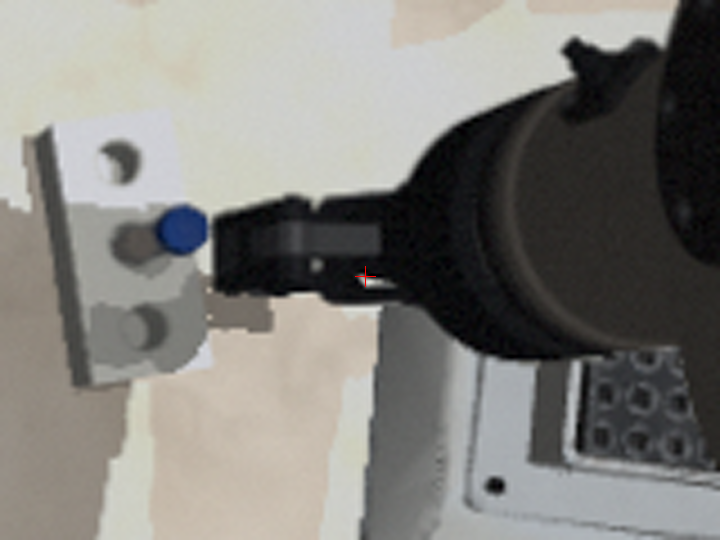

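View pics/side1.png

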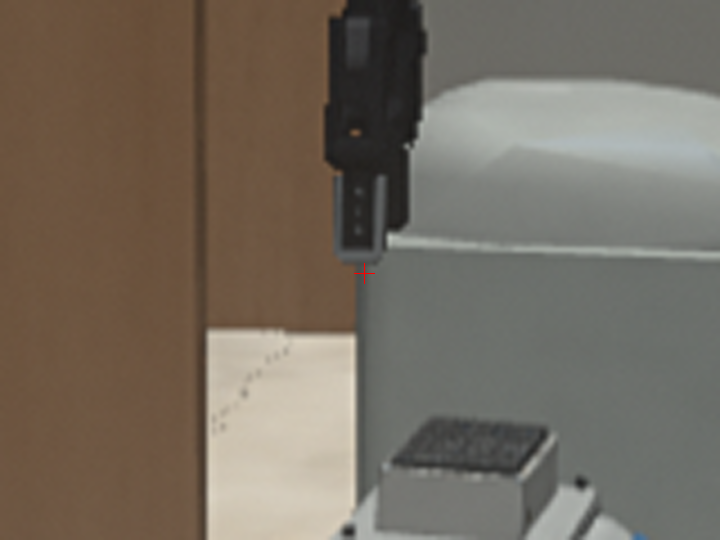

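Call:
apply_moves(
  deltas=[
    {"grip": 1, "delta_pos": [0, 13, -18], "roll": 0.008},
    {"grip": 1, "delta_pos": [0, 13, -17.5], "roll": 0},
    {"grip": 1, "delta_pos": [30, 0, 0], "roll": 0},
    {"grip": 1, "delta_pos": [30, 0, 0], "roll": 0},
    {"grip": 1, "delta_pos": [20, 0, 0], "roll": 0},
    {"grip": 1, "delta_pos": [0, 0, 0], "roll": 0},
  ],
)

```text
t: 5.12
tcp_pos: [0.5184, -0.0887, 0.1698]
orientation: [-1.479, 1.567, -3.06]
ft_force: [-0.8, 0.4, 0.9]
width: 0.0852
```

```bash
cat > look.py <<'E'
from h import *
import sys
tag=sys.argv[1]; dz=float(sys.argv[2]) if len(sys.argv)>2 else 0
o=ctrl.get_obs();t=np.array(o['tcp_pos'])-[0,0,dz]
for n in('top','side'):
    c=viewer.read_camera(n); im=c['color'].copy()
    p=project(c,t); 
    x,y=map(int,p); x0,y0=min(480,max(0,x-80)),max(0,y-60)
    z=cv2.resize(im[y0:y0+120,x0:x0+160],None,fx=4.5,fy=4.5,interpolation=cv2.INTER_CUBIC)
    q=(p-[x0,y0]+.5)*4.5; cv2.drawMarker(z,tuple(int(a) for a in q),(0,0,255),0,20,1)
    cv2.imwrite(f'pics/{n}{tag}.png',z); print(n,'origin',x0,y0)
E
python3 look.py 2; python3 -c "
from h import *
go([.522,-.083,.102])"
```

```text
top origin 357 181
side origin 261 100
tcp [ 0.5204 -0.0882  0.172 ] jaw head -1.58 R [[0.001, 1.0, -0.009], [-0.001, -0.009, -1.0], [-1.0, 0.001, 0.001]]
delta mm (before roll) [70.   1.5 -5.3] roll -0.0091 n 1.1231079858275046 0.04873265257320511
delta mm (after roll) [70.   1.5 -5.3]
```

View pics/side2.png

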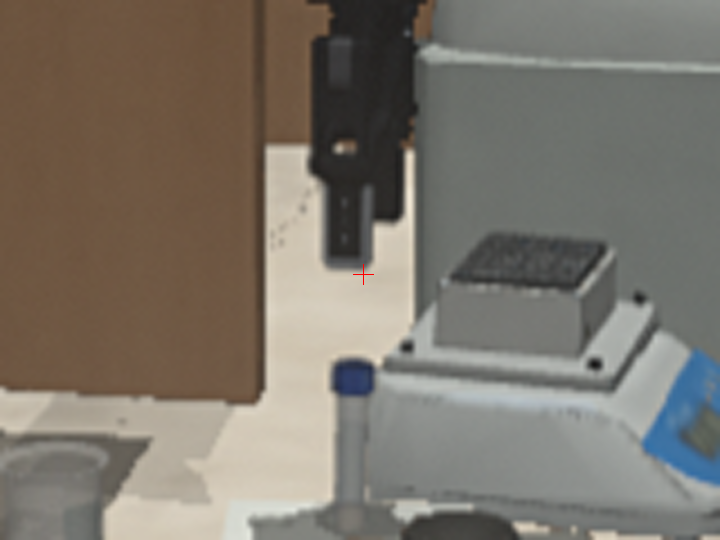

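View pics/top2.png

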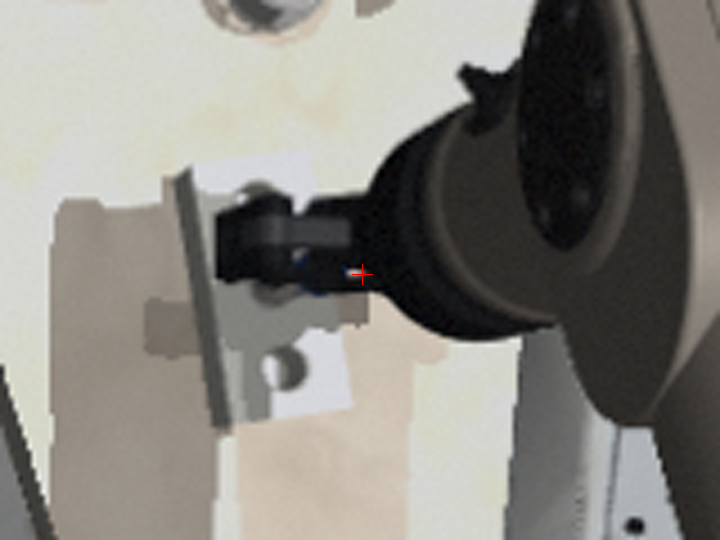

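Call:
apply_moves(
  deltas=[
    {"grip": 1, "delta_pos": [20, 1, -3], "roll": -0.009},
    {"grip": 1, "delta_pos": [25, 1, -2], "roll": 0},
    {"grip": 1, "delta_pos": [25, 0, 0], "roll": 0},
    {"grip": 1, "delta_pos": [0, 0, 0], "roll": 0},
  ],
)

```text
t: 5.72
tcp_pos: [0.5216, -0.0825, 0.1009]
orientation: [-1.508, 1.569, -3.077]
ft_force: [-0.1, -0.3, 0.4]
width: 0.0855
```

```bash
python3 look.py 3;python3 -c "
from h import *
go([.523,-.083,.102])"
```

```text
top origin 344 183
side origin 258 132
tcp [ 0.5234 -0.0824  0.1027] jaw head -1.569 R [[0.002, 1.0, 0.001], [-0.001, 0.001, -1.0], [-1.0, 0.002, 0.001]]
delta mm (before roll) [ 0.7 -0.4  0.6] roll 0.0013 n 0.01564719420107574 0.007056826673063245
delta mm (after roll) [ 0.7 -0.4  0.6]
```

View pics/side3.png

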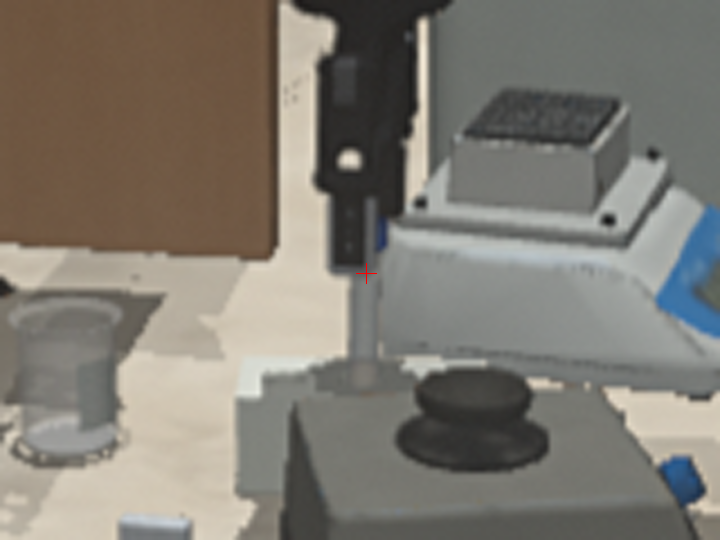

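Call:
apply_moves(
  deltas=[
    {"grip": -1, "delta_pos": [0, 0, 0], "roll": 0},
    {"grip": -1, "delta_pos": [0, 0, 0], "roll": 0},
    {"grip": -1, "delta_pos": [0, 0, 0], "roll": 0},
    {"grip": -1, "delta_pos": [0, 0, 0], "roll": 0},
    {"grip": -1, "delta_pos": [0, 0, 0], "roll": 0},
    {"grip": -1, "delta_pos": [0, 0, 0], "roll": 0},
    {"grip": -1, "delta_pos": [0, 0, 0], "roll": 0},
  ],
  grip_force=25,
)

```text
t: 6.7
tcp_pos: [0.5226, -0.0818, 0.1015]
orientation: [1.787, 1.57, 0.218]
ft_force: [0.4, 1.8, 2.0]
width: 0.0201
```

```bash
python3 look.py 4
```

```text
top origin 344 182
side origin 258 132
```

View pics/side4.png

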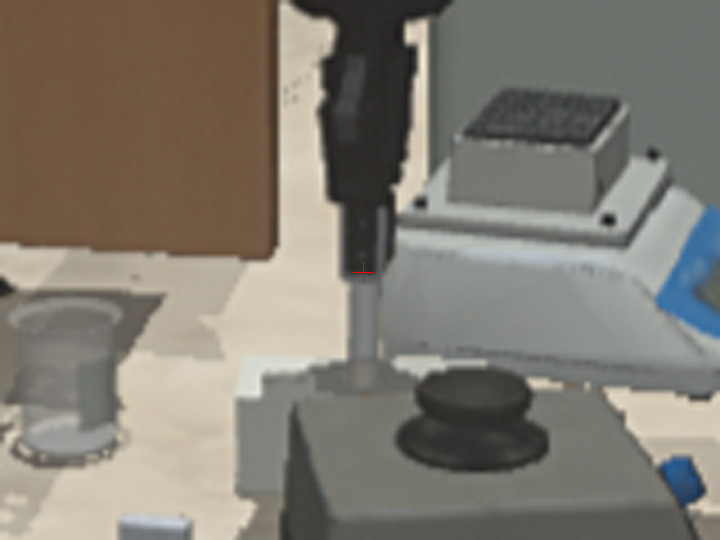

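Call:
apply_moves(
  deltas=[
    {"grip": -1, "delta_pos": [-15, 0, 0], "roll": 0},
    {"grip": -1, "delta_pos": [-25, 0, 0], "roll": 0},
    {"grip": -1, "delta_pos": [-30, 0, 0], "roll": 0},
    {"grip": -1, "delta_pos": [-30, 0, 0], "roll": 0},
    {"grip": -1, "delta_pos": [-30, 0, 0], "roll": 0},
    {"grip": -1, "delta_pos": [-20, 0, 0], "roll": 0},
    {"grip": -1, "delta_pos": [0, 0, 0], "roll": 0},
  ],
)

```text
t: 7.68
tcp_pos: [0.5233, -0.0825, 0.2534]
orientation: [1.229, 1.567, -0.34]
ft_force: [0.3, -0.1, -1.7]
width: 0.0201
```

```bash
python3 look.py 5; python3 -c "
from h import *
go([.439,.284,.25])
"
```

```text
top origin 366 173
side origin 258 61
tcp [ 0.5218 -0.0823  0.2509] jaw head -1.569 R [[-0.001, 1.0, 0.002], [-0.0, 0.002, -1.0], [-1.0, -0.001, 0.0]]
delta mm (before roll) [   0.8  -82.2 -366.4] roll 0.0016 n 6.008294195145844 0.008689952979672073
delta mm (after roll) [   0.8  -82.8 -366.3]
```

View pics/side5.png

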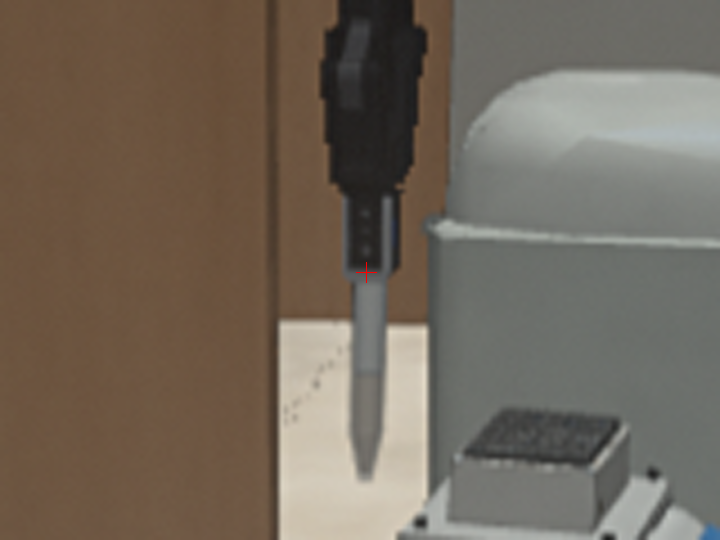

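Call:
apply_moves(
  deltas=[
    {"grip": -1, "delta_pos": [0, -6, -26], "roll": 0},
    {"grip": -1, "delta_pos": [0, -8, -36], "roll": 0},
    {"grip": -1, "delta_pos": [0, -8, -36], "roll": 0},
    {"grip": -1, "delta_pos": [0, -8, -36], "roll": 0},
    {"grip": -1, "delta_pos": [0, -8, -36], "roll": 0},
    {"grip": -1, "delta_pos": [0, -8, -36], "roll": 0},
    {"grip": -1, "delta_pos": [0, -8, -36], "roll": 0},
    {"grip": -1, "delta_pos": [0, -8, -36], "roll": 0},
    {"grip": -1, "delta_pos": [0, -8, -36], "roll": 0},
    {"grip": -1, "delta_pos": [0, -8, -30], "roll": 0},
    {"grip": -1, "delta_pos": [0, -4, -20], "roll": 0},
    {"grip": -1, "delta_pos": [0, 0, 0], "roll": 0},
    {"grip": -1, "delta_pos": [0, 0, 0], "roll": 0},
  ],
)

```text
t: 9.4
tcp_pos: [0.4398, 0.2803, 0.2504]
orientation: [-0.583, 1.569, -2.153]
ft_force: [0.8, -0.5, -0.2]
width: 0.0204
```

```bash
python3 look.py 6 0.12; python3 -c "
from h import *
go([.439,.284,.18])
"
```

```text
top origin 152 222
side origin 273 194
tcp [0.4401 0.2803 0.2508] jaw head -1.571 R [[-0.0, 1.0, -0.0], [-0.001, -0.0, -1.0], [-1.0, -0.0, 0.001]]
delta mm (before roll) [70.8 -1.1 -3.8] roll -0.0003 n 1.134216166316774 0.0015046917139941692
delta mm (after roll) [70.8 -1.1 -3.8]
```

View pics/side6.png

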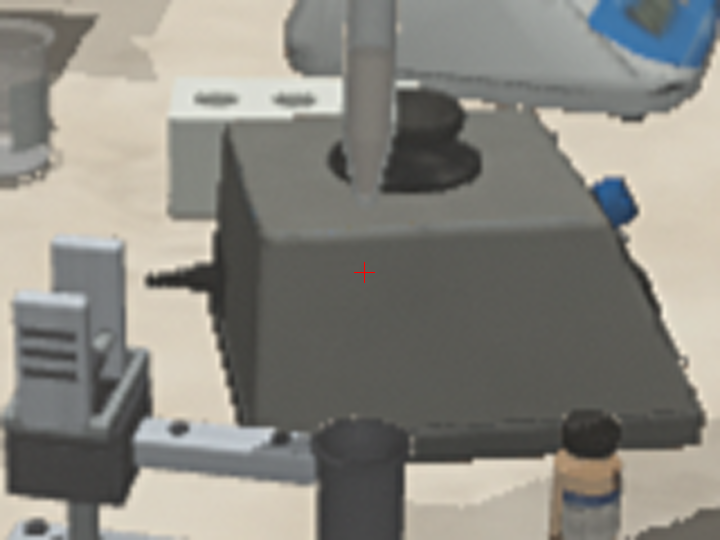

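View pics/top6.png

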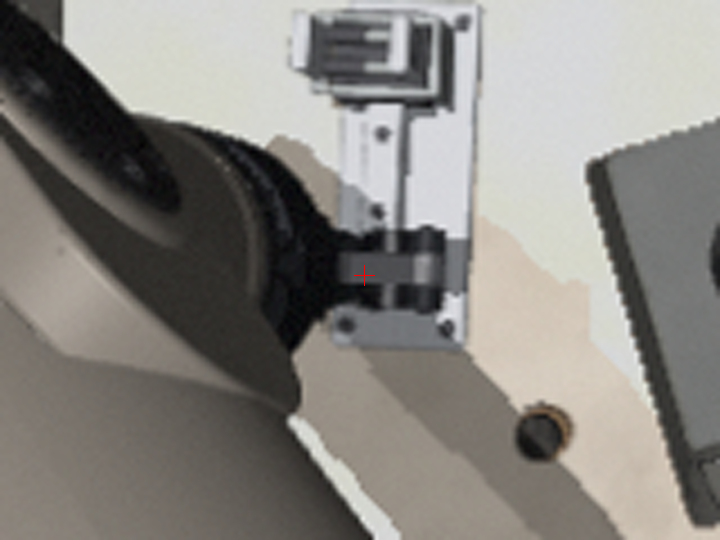

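Call:
apply_moves(
  deltas=[
    {"grip": -1, "delta_pos": [30, 0, -4], "roll": 0},
    {"grip": -1, "delta_pos": [25, 0, 0], "roll": 0},
    {"grip": -1, "delta_pos": [11, 0, 0], "roll": 0},
    {"grip": -1, "delta_pos": [0, 0, 0], "roll": 0},
    {"grip": -1, "delta_pos": [0, 0, 0], "roll": 0},
  ],
)

```text
t: 10.12
tcp_pos: [0.4404, 0.2861, 0.1863]
orientation: [2.047, 1.569, 0.478]
ft_force: [-0.4, 0.1, 0.3]
width: 0.0202
```

```bash
python3 look.py 7 0.1
python3 - <<'E'
from h import *
np.set_printoptions(precision=4,suppress=True)
go([.439,.284,.18])
s=viewer.read_camera('side'); o=ctrl.get_obs(); t=np.array(o['tcp_pos'])
def cloud(cc):
    v,u=np.mgrid[0:480,0:640]; uv=np.c_[u.ravel(),v.ravel()]
    K=np.array([[cc['fx'],0,cc['cx']],[0,cc['fy'],cc['cy']],[0,0,1]])
    pts=cv2.undistortPoints(uv.astype(np.float64)[:,None],K,np.array([cc['k1'],0,0,0.]))[:,0]
    d=cc['depth'].ravel().astype(float)
    P=np.c_[pts[:,0]*d,-pts[:,1]*d,-d]; M=np.array(cc['pose']); P=P@M[:3,:3].T+M[:3,3]; P[d==0]=np.nan; return P,uv
P,uv=cloud(s)
from scipy.optimize import least_squares
def circ(Q,r):
    f=lambda c: np.hypot(Q[:,0]-c[0],Q[:,1]-c[1])-r
    m=Q[:,:2].mean(0)-[0,r*.6]
    return least_squares(f,m,loss='soft_l1',f_scale=.001).x
for nm,lo,hi,r in(('tube',(.41,.25,.12),(.47,.32,.155),.0085),('cup',(.41,.28,.03),(.455,.32,.068),.0145)):
    k=np.all((P>lo)&(P<hi),1);Q=P[k]; print(nm,k.sum(),circ(Q,r),np.percentile(Q,[2,50,98],axis=0))
c=viewer.read_camera('top')
print(t)
E
```

```text
top origin 154 222
side origin 271 223
tcp [0.4403 0.2862 0.1863] jaw head -1.569 R [[0.002, 1.0, 0.002], [0.001, 0.002, -1.0], [-1.0, 0.002, -0.001]]
delta mm (before roll) [ 6.3 -1.3  2.2] roll 0.0016 n 0.10886196970819005 0.008545102889355524
delta mm (after roll) [ 6.3 -1.3  2.2]
tube 265 [0.4398 0.2901] [[0.4317 0.2916 0.1208]
 [0.439  0.2972 0.1372]
 [0.4471 0.3003 0.1539]]
cup 476 [0.4378 0.2903] [[0.4235 0.2813 0.0311]
 [0.4366 0.302  0.0505]
 [0.4516 0.3058 0.0675]]
[0.4402 0.2862 0.1862]
```

View pics/side7.png

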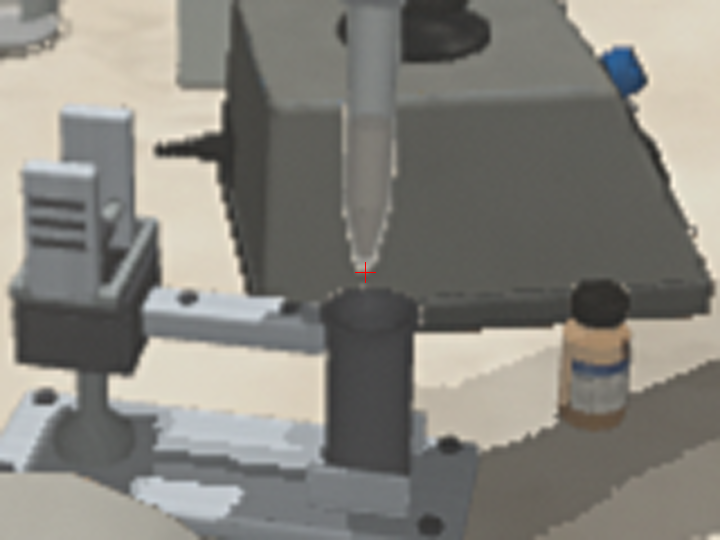

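Call:
apply_moves(
  deltas=[
    {"grip": -1, "delta_pos": [12, -1, 0], "roll": 0},
    {"grip": -1, "delta_pos": [12, 0, 0], "roll": 0},
    {"grip": -1, "delta_pos": [8, 0, 0], "roll": 0},
    {"grip": -1, "delta_pos": [0, 0, 0], "roll": 0},
  ],
)

```text
t: 10.82
tcp_pos: [0.438, 0.2854, 0.1521]
orientation: [-1.063, 1.569, -2.631]
ft_force: [-0.3, 0.4, -0.2]
width: 0.02
```

```bash
python3 look.py 8 0.1
python3 - <<'E'
from h import *
go([.439,.286,.109])
o=ctrl.get_obs();print(o['ft_force'],o['torque'])
E
```

```text
top origin 157 223
side origin 272 243
tcp [0.4387 0.286  0.1532] jaw head -1.569 R [[-0.0, 1.0, 0.002], [0.0, 0.002, -1.0], [-1.0, -0.0, -0.0]]
delta mm (before roll) [44.2  0.3 -0. ] roll 0.002 n 0.7071531547901967 0.010528230180622562
delta mm (after roll) [44.2  0.3 -0. ]
[-0.00088658  0.41756143 -0.33615253] [ 0.01429735 -0.01404087  0.00619715]
```

View pics/side8.png

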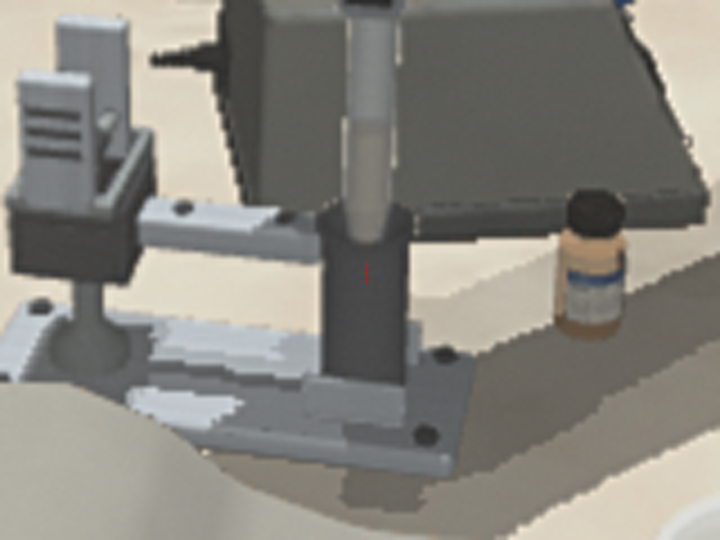

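Call:
apply_moves(
  deltas=[
    {"grip": -1, "delta_pos": [12, 0, 0], "roll": 0},
    {"grip": -1, "delta_pos": [12, 0, 0], "roll": 0},
    {"grip": -1, "delta_pos": [10, 0, 0], "roll": 0},
    {"grip": -1, "delta_pos": [7, 0, 0], "roll": 0},
    {"grip": -1, "delta_pos": [0, 0, 0], "roll": 0},
  ],
)

```text
t: 11.55
tcp_pos: [0.4383, 0.2856, 0.1116]
orientation: [-1.051, 1.569, -2.619]
ft_force: [-0.6, 0.4, -0.3]
width: 0.0205
```

```bash
python3 look.py 9 0.05
python3 - <<'E'
from h import *
go([.439,.286,.109])
o=ctrl.get_obs();print(o['ft_force'],o['torque'])
E
```

```text
top origin 156 223
side origin 272 237
tcp [0.4388 0.286  0.1124] jaw head -1.569 R [[0.0, 1.0, 0.002], [0.0, 0.002, -1.0], [-1.0, 0.0, -0.0]]
delta mm (before roll) [3.4 0.2 0. ] roll 0.002 n 0.05385500309564968 0.010497579653774793
delta mm (after roll) [3.4 0.2 0. ]
[-0.06635517 -0.04225626 -0.17704741] [ 0.02819422  0.00489363 -0.02558419]
```

View pics/side9.png

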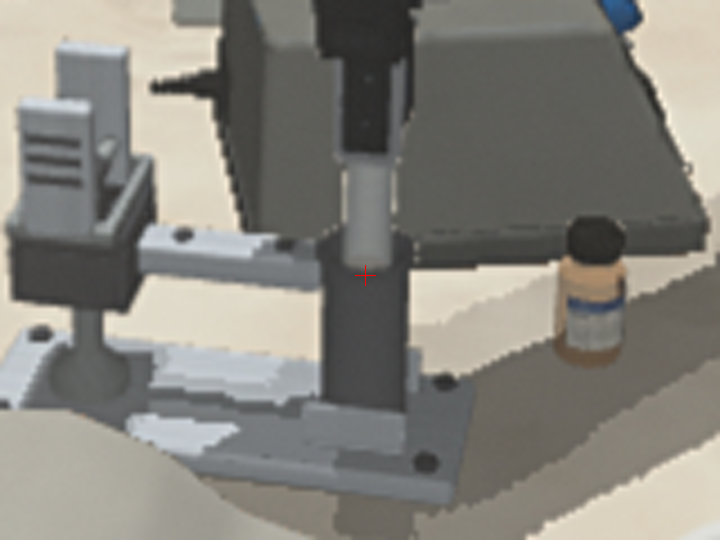

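Down slowly until contact.

Call:
apply_moves(
  deltas=[
    {"grip": -1, "delta_pos": [1, 0, 0], "roll": 0},
    {"grip": -1, "delta_pos": [1, 0, 0], "roll": 0},
    {"grip": -1, "delta_pos": [1, 0, 0], "roll": 0},
    {"grip": -1, "delta_pos": [0, 0, 0], "roll": 0},
    {"grip": -1, "delta_pos": [0, 0, 0], "roll": 0},
  ],
)

```text
t: 12.28
tcp_pos: [0.4387, 0.2859, 0.1093]
orientation: [0.268, 1.571, -1.301]
ft_force: [-0.1, -0.2, -1.3]
width: 0.0203
```

Run:
```python
from h import *
go([.439,.286,.109])
o=ctrl.get_obs();print(o['ft_force'],o['torque'])
```

```text
tcp [0.4387 0.2859 0.1093] jaw head -1.569 R [[0.0, 1.0, 0.002], [-0.0, 0.002, -1.0], [-1.0, 0.0, 0.0]]
delta mm (before roll) [ 0.3  0.3 -0.1] roll 0.0019 n 0.00726144311538049 0.010202069659665507
delta mm (after roll) [ 0.3  0.3 -0.1]
[-0.06172625 -0.19531934 -1.27181531] [ 0.02826063 -0.01497123 -0.00313001]
```

Call:
apply_moves(
  deltas=[
    {"grip": -0.2, "delta_pos": [0, 0, 0], "roll": 0},
    {"grip": 0.2, "delta_pos": [0, 0, 0], "roll": 0},
    {"grip": 0.2, "delta_pos": [0, 0, 0], "roll": 0},
    {"grip": 0.2, "delta_pos": [0, 0, 0], "roll": 0},
    {"grip": 0.2, "delta_pos": [0, 0, 0], "roll": 0},
  ],
)

```text
t: 12.9
tcp_pos: [0.4387, 0.2858, 0.1092]
orientation: [0.168, 1.571, -1.401]
ft_force: [-0.4, -0.6, 0.3]
width: 0.0513
```

```bash
python3 look.py 10 0.03
python3 - <<'E'
from h import *
o=ctrl.get_obs();print(o['tcp_pos'],o['ft_force'],o['width'])
E
```

```text
top origin 154 223
side origin 272 227
[0.43864037 0.28584821 0.10923869] [-0.57052776  0.82432317  0.01978075] 0.05154394818443086
```

View pics/side10.png

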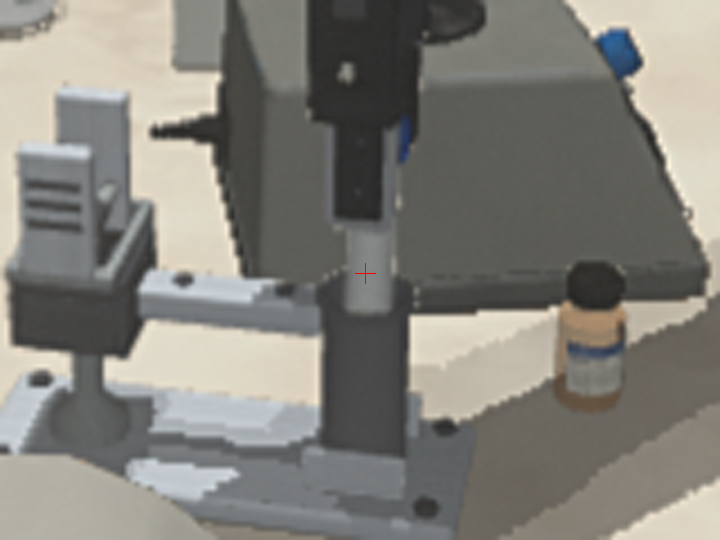

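Call:
apply_moves(
  deltas=[
    {"grip": 0.5, "delta_pos": [-10, 0, 0], "roll": 0},
    {"grip": 1, "delta_pos": [-25, 0, 0], "roll": 0},
    {"grip": 1, "delta_pos": [-35, 0, 0], "roll": 0},
    {"grip": 1, "delta_pos": [-35, 0, 0], "roll": 0},
    {"grip": 1, "delta_pos": [-15, 0, 0], "roll": 0},
    {"grip": 1, "delta_pos": [0, 40, 0], "roll": 0.01},
    {"grip": 1, "delta_pos": [0, 50, 0], "roll": 0.01},
    {"grip": 1, "delta_pos": [0, 5, 0], "roll": 0},
    {"grip": 1, "delta_pos": [0, 0, 0], "roll": 0},
  ],
)

```text
t: 14.12
tcp_pos: [0.5329, 0.2854, 0.2283]
orientation: [-1.397, 1.568, -2.986]
ft_force: [-0.6, -0.4, -0.2]
width: 0.0852
```

```bash
python3 look.py 11 0.13
python3 - <<'E'
from h import *
np.set_printoptions(precision=4,suppress=True)
go([.534,.284,.2],np.pi/2-.03)
s=viewer.read_camera('side');c=viewer.read_camera('top')
b=(250,230,390,350); 
cv2.imwrite('pics/s12.png',cv2.resize(s['color'][b[1]:b[3],b[0]:b[2]],None,fx=5,fy=5,interpolation=cv2.INTER_CUBIC))
for nm in('cup_mouth','tube_cap','grip_post','latch_tab','grip_mid','ball'):
    for n in('side','top'): print(nm,n,[(np.round(x['location'],1),round(x['conf'],2)) for x in pinpoint(n,nm)[:2]])
E
```

```text
top origin 154 174
side origin 210 209
tcp [0.532 0.286 0.229] jaw head -1.587 R [[-0.001, 1.0, -0.016], [-0.0, -0.016, -1.0], [-1.0, -0.001, 0.0]]
delta mm (before roll) [29.  2.  2.] roll 0.0137 n 0.4657057382576763 0.07383806785762922
delta mm (after roll) [29.   2.1  1.9]
cup_mouth side [(array([355.8, 289.7]), 0.87)]
cup_mouth top []
tube_cap side [(array([356. , 258.4]), 0.8)]
tube_cap top [(array([304.2, 181.1]), 0.21)]
grip_post side [(array([294.7, 258.7]), 0.95)]
grip_post top []
latch_tab side [(array([283.1, 275.7]), 0.73)]
latch_tab top []
grip_mid side [(array([289.4, 265.5]), 0.87)]
grip_mid top [(array([235.1, 232. ]), 0.59)]
ball side [(array([290.7, 295.4]), 0.77)]
ball top []
```

View pics/s12.png

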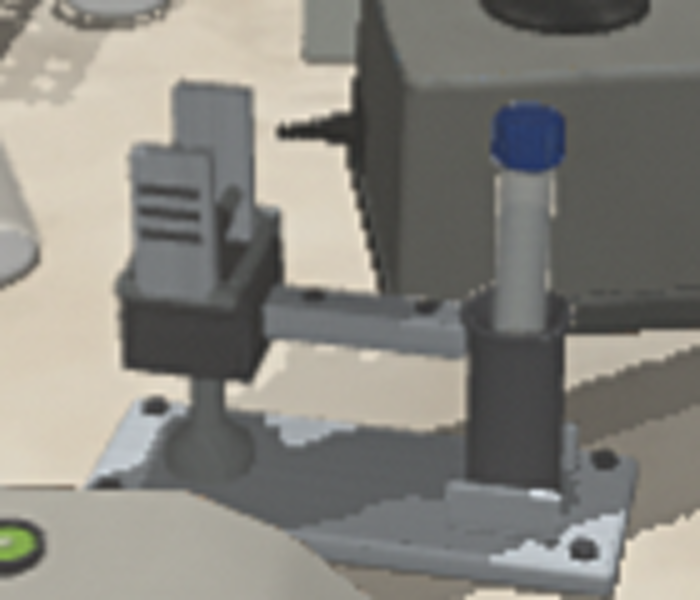

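View pics/top11.png

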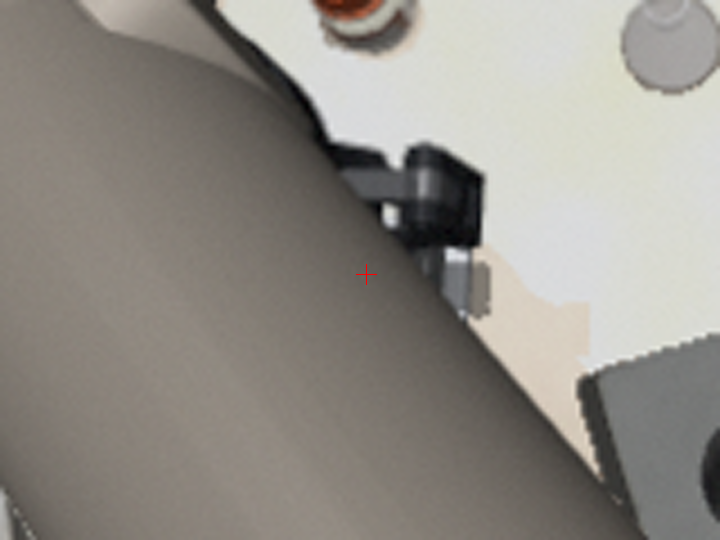

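```bash
cat >> h.py <<'E'
def cloud(cc):
    v,u=np.mgrid[0:480,0:640]; uv=np.c_[u.ravel(),v.ravel()]
    K=np.array([[cc['fx'],0,cc['cx']],[0,cc['fy'],cc['cy']],[0,0,1]])
    pts=cv2.undistortPoints(uv.astype(np.float64)[:,None],K,np.array([cc['k1'],0,0,0.]))[:,0]
    d=cc['depth'].ravel().astype(float)
    P=np.c_[pts[:,0]*d,-pts[:,1]*d,-d]; M=np.array(cc['pose']); P=P@M[:3,:3].T+M[:3,3]; P[d==0]=np.nan; return P,uv
E
python3 - <<'E'
from h import *
np.set_printoptions(precision=4,suppress=True)
s=viewer.read_camera('side'); P,uv=cloud(s)
Z=lambda u,v:np.array((250+(u+.5)/5-.5,230+(v+.5)/5-.5))
def poly(pts,er=1):
    m=np.zeros((480,640),np.uint8); cv2.fillPoly(m,[np.round([Z(*p) for p in pts]).astype(np.int32)],1)
    return cv2.erode(m,np.ones((2*er+1,)*2,np.uint8)).ravel()>0
tab=poly([(132,145),(214,152),(216,300),(134,288)])
post=poly([(174,82),(252,88),(252,235),(222,215),(214,150),(176,140)])
for n,k in(('tab',tab),('post',post)):
    Q=P[k];Q=Q[~np.isnan(Q[:,0])]; m=np.median(Q,0); Q=Q[np.linalg.norm(Q-m,axis=1)<.04]
    A=np.c_[Q[:,0]-.534,Q[:,2]-.112,np.ones(len(Q))]; c=np.linalg.lstsq(A,Q[:,1],rcond=None)[0]
    r=Q[:,1]-A@c; g=abs(r)<.004; c=np.linalg.lstsq(A[g],Q[g,1],rcond=None)[0]
    print(n,len(Q),'med',m,'slope x,z',c[:2],'y@ctr',c[2],'resid',r[g].std())
# x extents via edges at plane y
for n,pp,y in(('tab',[(132,145),(214,152),(134,288)],.3155),('post',[(174,82),(252,88)],.274)):
    for p in pp:
        o,d=ray(s,Z(*p)); print(n,p,o+d*(y+.0025-o[1])/d[1])
k=np.all((P>(.41,.25,.1))&(P<(.47,.32,.16)),1);Q=P[k];print('cap',np.percentile(Q,[1,50,99],axis=0))
k=np.all((P>(.41,.25,.06))&(P<(.455,.32,.09)),1);Q=P[k];print('rim z',np.percentile(Q[:,2],[50,90,95]))
print('expected captop px',project(s,(.4385,.290,.136)),'cap bottom',project(s,(.4385,.290,.121)),'blue top at',Z(528,102),'bottom',Z(528,172))
E
```

```text
tab 427 med [0.5323 0.3184 0.1078] slope x,z [-0.0047 -0.0005] y@ctr 0.3184208433655938 resid 0.0010338218390403499
post 254 med [0.5275 0.2763 0.1172] slope x,z [-0.011  -0.0118] y@ctr 0.27630098642908146 resid 0.0013273058239112068
tab (132, 145) [0.5437 0.318  0.1316]
tab (214, 152) [0.52   0.318  0.1317]
tab (134, 288) [0.5451 0.318  0.0857]
post (174, 82) [0.543  0.2765 0.1324]
post (252, 88) [0.5193 0.2765 0.1326]
cap [[0.4267 0.2762 0.1003]
 [0.4362 0.2924 0.1241]
 [0.4465 0.2962 0.1365]]
rim z [0.0734 0.0843 0.0872]
expected captop px [353.4734 253.5355] cap bottom [353.2211 263.0745] blue top at [355.2 250. ] bottom [355.2 264. ]
```

Call:
apply_moves(
  deltas=[
    {"grip": 1, "delta_pos": [30, 0.5, 1], "roll": 0},
    {"grip": 1, "delta_pos": [30, 0, 0], "roll": 0},
    {"grip": 1, "delta_pos": [20, 0, 0], "roll": 0},
    {"grip": 1, "delta_pos": [0, 0, 0], "roll": 0},
  ],
)

```text
t: 15.48
tcp_pos: [0.5333, 0.2838, 0.1477]
orientation: [-1.062, 1.568, -2.651]
ft_force: [-0.7, 0.5, -0.1]
width: 0.0854
```

```bash
python3 look.py 13 0.03
python3 - <<'E'
from h import *
go([.5325,.285,.094],np.pi/2-.018); print(ctrl.get_obs()['ft_force'])
E
```

```text
top origin 153 173
side origin 209 197
tcp [0.5346 0.2849 0.15  ] jaw head -1.589 R [[0.001, 1.0, -0.018], [0.001, -0.018, -1.0], [-1.0, 0.001, -0.001]]
delta mm (before roll) [56.  -2.2  0. ] roll -0.0 n 0.8970913040002099 0.00016458229362394032
delta mm (after roll) [56.  -2.2  0. ]
[0.87336321 0.39178645 0.14969905]
```

View pics/side13.png

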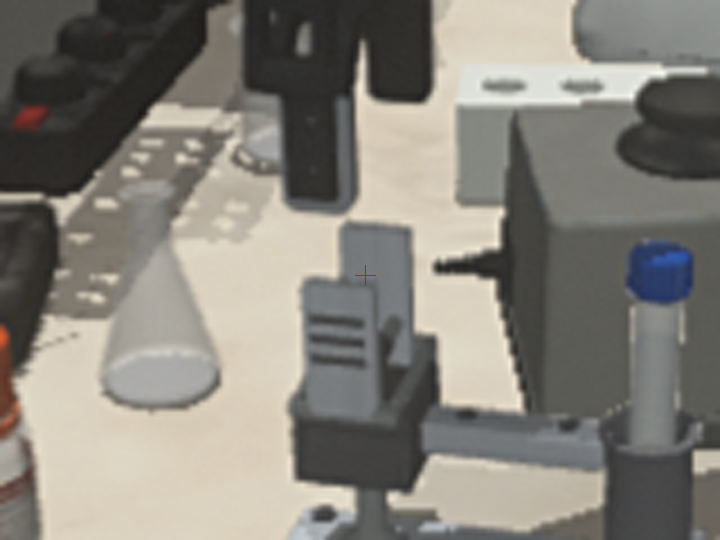

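Call:
apply_moves(
  deltas=[
    {"grip": 1, "delta_pos": [20, -1.5, 0], "roll": 0},
    {"grip": 1, "delta_pos": [20, 0, 0], "roll": 0},
    {"grip": 1, "delta_pos": [15, 0, 0], "roll": 0},
    {"grip": 1, "delta_pos": [0, 0, 0], "roll": 0},
  ],
)

```text
t: 16.08
tcp_pos: [0.5315, 0.2836, 0.0922]
orientation: [-1.055, 1.567, -2.644]
ft_force: [0.7, -0.6, 0.0]
width: 0.085
```

```bash
python3 look.py 14 0
python3 - <<'E'
from h import *
go([.533,.285,.094],np.pi/2-.018); print(ctrl.get_obs()['ft_force'])
s=viewer.read_camera('side'); cv2.imwrite('pics/s15.png',cv2.resize(s['color'][210:350,230:390],None,fx=4.2,fy=4.2,interpolation=cv2.INTER_CUBIC))
P,uv=cloud(s)
# near finger outer/backs
for lo,hi in(((.50,.325,.11),(.56,.36,.14)),):
    k=np.all((P>lo)&(P<hi),1); print(k.sum(),np.percentile(P[k],[2,50,98],axis=0).round(4).tolist())
E
```

```text
top origin 156 175
side origin 211 213
tcp [0.5327 0.2846 0.0942] jaw head -1.589 R [[-0.0, 1.0, -0.018], [0.0, -0.018, -1.0], [-1.0, -0.0, -0.0]]
delta mm (before roll) [ 0.2  0.3 -0.4] roll -0.0001 n 0.007670924200366575 0.00033639872178659524
delta mm (after roll) [ 0.2  0.3 -0.4]
[ 0.38094964  0.01549948 -0.12696695]
295 [[0.5211, 0.3296, 0.1111], [0.529, 0.3391, 0.1269], [0.5429, 0.3427, 0.1395]]
```

View pics/s15.png

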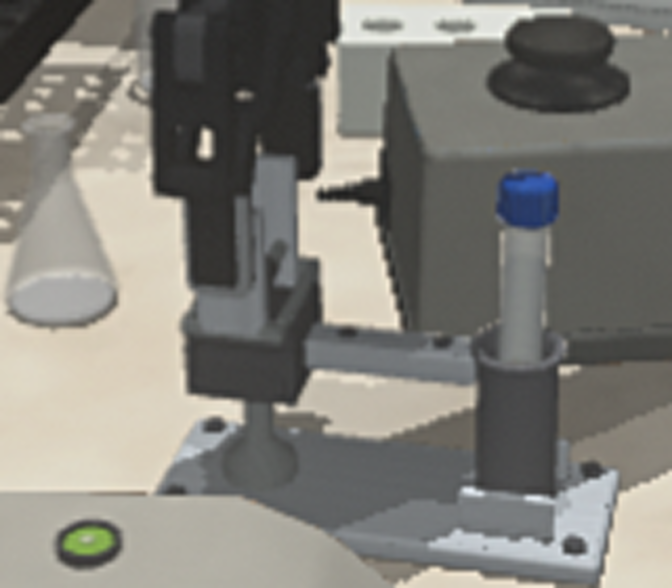

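Call:
apply_moves(
  deltas=[
    {"grip": 0.5, "delta_pos": [0, 0, 0], "roll": 0},
    {"grip": 0.15, "delta_pos": [0, 0, 0], "roll": 0},
    {"grip": 0.15, "delta_pos": [0, 0, 0], "roll": 0},
    {"grip": 0.15, "delta_pos": [0, 0, 0], "roll": 0},
    {"grip": 0.15, "delta_pos": [0, 0, 0], "roll": 0},
    {"grip": 0.15, "delta_pos": [0, 0, 0], "roll": 0},
  ],
  grip_force=40,
)

```text
t: 16.98
tcp_pos: [0.5333, 0.2856, 0.0952]
orientation: [2.334, 1.568, 0.745]
ft_force: [-0.2, 2.1, 6.1]
width: 0.0492
```

Run:
```python
from h import *
o=ctrl.get_obs();print(o['tcp_pos'],o['ft_force'],o['torque'],o['width'])
s=viewer.read_camera('side'); cv2.imwrite('pics/s16.png',cv2.resize(s['color'][210:350,230:390],None,fx=4.2,fy=4.2,interpolation=cv2.INTER_CUBIC))
```

```text
[0.53333947 0.28555591 0.09521661] [-0.22506614  2.14360888  6.13113814] [ 0.53762718 -0.05588164 -0.01967798] 0.049240099111656874
```

View pics/s16.png

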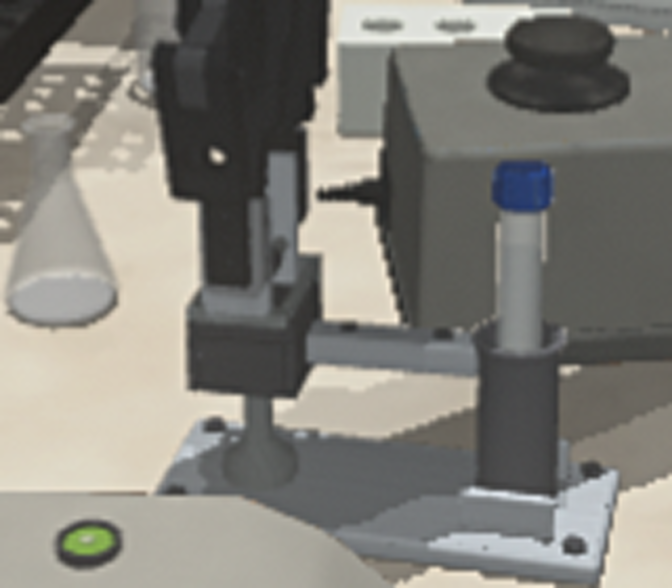

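```bash
cat > meas.py <<'E'
from h import *
from scipy.optimize import least_squares
np.set_printoptions(precision=4,suppress=True)
s=viewer.read_camera('side'); P,uv=cloud(s)
def axis(lo,hi,r):
    k=np.all((P>lo)&(P<hi),1);Q=P[k]; z0=np.mean([lo[2],hi[2]])
    f=lambda c: np.hypot(Q[:,0]-c[0]-c[2]*(Q[:,2]-z0),Q[:,1]-c[1]-c[3]*(Q[:,2]-z0))-r
    return least_squares(f,[Q[:,0].mean(),Q[:,1].mean()-r*.6,0,0],loss='soft_l1',f_scale=.001).x,len(Q)
dz=float(__import__('sys').argv[1]) if len(__import__('sys').argv)>1 else 0
print('cup axis',axis((.41,.28,.03+dz),(.455,.32,.068+dz),.0145))
print('tube axis',axis((.42,.28,.09+dz),(.46,.32,.116+dz),.0085))
im=s['color'].astype(int); m=(im[...,0]-im[...,2]>50); m[:, :330]=0; m[:,380:]=0; m[:150]=0;m[280:]=0
v,u=np.nonzero(m); print('cap px',u.mean(),v.mean(),v.min(),v.max())
o=ctrl.get_obs();print(o['t'],o['tcp_pos'],o['ft_force'],o['torque'],o['width'])
E
python3 meas.py
python3 - <<'E'
import cv2,numpy as np
a=cv2.imread('pics/s15.png');b=cv2.imread('pics/s16.png')
cv2.imwrite('pics/cmp.png',np.hstack([a[280:560,140:600],b[280:560,140:600]])[:, :])
for n,r in(('base',(400,580,400,640)),('cup',(330,480,460,580)),('tongue',(310,390,300,480))):
    y0,y1,x0,x1=r
    print(n,cv2.phaseCorrelate(cv2.cvtColor(a[y0:y1,x0:x1],6).astype(np.float32),cv2.cvtColor(b[y0:y1,x0:x1],6).astype(np.float32)))
E
```

```text
cup axis (array([ 0.438 ,  0.2868,  0.0256, -0.0789]), 448)
tube axis (array([ 0.4393,  0.278 ,  0.0244, -0.1771]), 184)
cap px 354.8909090909091 254.24545454545455 249 259
17.075 [0.5334 0.2855 0.0953] [-0.4316  2.3543  5.9444] [ 0.6012 -0.0163  0.0215] 0.04908318792427305
base ((0.07527036893641537, -0.005067062887832208), 0.7687109735276964)
cup ((0.06689984399386617, 0.10270823251077843), 0.5530619470808241)
tongue ((-0.11543784665684598, -0.41877937235575047), 0.5009033989906311)
```

View pics/cmp.png

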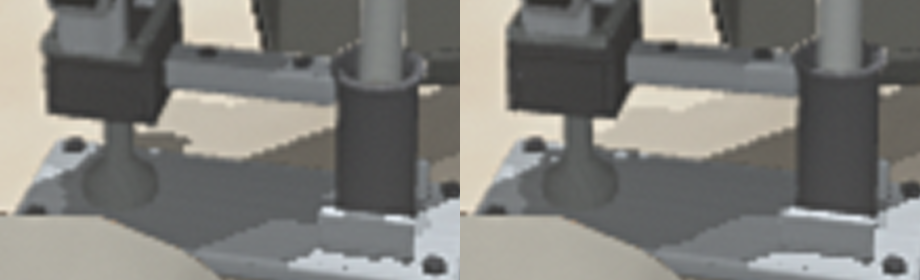

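Call:
apply_moves(
  deltas=[
    {"grip": 0.05, "delta_pos": [0, 0, 0], "roll": 0},
    {"grip": -0.1, "delta_pos": [0, 0, 0], "roll": 0},
    {"grip": -0.3, "delta_pos": [0, 0, 0], "roll": 0},
    {"grip": -1, "delta_pos": [0, 0, 0], "roll": 0},
    {"grip": -1, "delta_pos": [0, 0, 0], "roll": 0},
  ],
)

```text
t: 17.7
tcp_pos: [0.5336, 0.2853, 0.0956]
orientation: [2.1, 1.568, 0.511]
ft_force: [-0.2, 1.1, 7.8]
width: 0.0383
```

```bash
python3 meas.py
python3 - <<'E'
from h import *
s=viewer.read_camera('side'); cv2.imwrite('pics/s17.png',cv2.resize(s['color'][210:350,230:390],None,fx=4.2,fy=4.2,interpolation=cv2.INTER_CUBIC))
E
```

```text
cup axis (array([ 0.438 ,  0.288 ,  0.027 , -0.0045]), 448)
tube axis (array([ 0.4386,  0.283 ,  0.0004, -0.1003]), 192)
cap px 354.781512605042 255.78151260504202 251 261
17.75 [0.5336 0.2853 0.0956] [-0.402   0.529   7.6496] [ 0.4608 -0.016  -0.0128] 0.03828128981853473
```

View pics/s17.png

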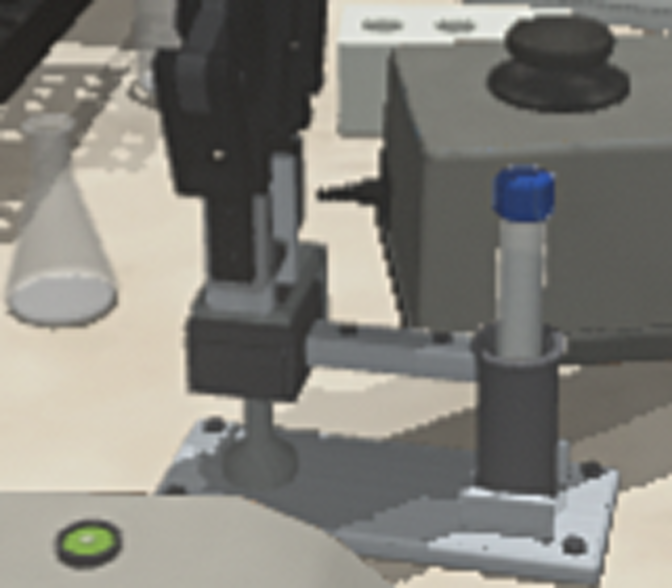

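Call:
apply_moves(
  deltas=[
    {"grip": -1, "delta_pos": [0, 0, -1], "roll": 0},
    {"grip": -1, "delta_pos": [0, 0, -1], "roll": 0},
    {"grip": -1, "delta_pos": [0, 0, 0], "roll": 0},
    {"grip": -1, "delta_pos": [0, 0, 0], "roll": 0},
  ],
)

```text
t: 18.3
tcp_pos: [0.5336, 0.2855, 0.0956]
orientation: [0.773, 1.568, -0.816]
ft_force: [-1.0, -1.1, 9.6]
width: 0.0387
```

```bash
python3 meas.py
python3 - <<'E'
from h import *
s=viewer.read_camera('side'); cv2.imwrite('pics/s18.png',cv2.resize(s['color'][210:350,230:390],None,fx=4.2,fy=4.2,interpolation=cv2.INTER_CUBIC))
for n in(15,16,17,18):
    im=cv2.imread(f'pics/s{n}.png').astype(int);m=(im[...,0]-im[...,2]>50);m[:,:420]=0;m[:120]=0;m[240:]=0;m[:,600:]=0
    v,u=np.nonzero(m);print(n,u.mean(),v.mean())
E
```

```text
cup axis (array([ 0.438 ,  0.2881,  0.03  , -0.0011]), 449)
tube axis (array([ 0.4386,  0.2833,  0.0076, -0.1003]), 196)
cap px 354.7226890756302 255.7563025210084 251 261
18.35 [0.5336 0.2855 0.0956] [-1.08   -1.4165 10.2269] [-0.301   0.1471  0.008 ] 0.038273050223620486
15 530.5128205128206 198.74059829059829
16 525.1951604418726 187.4907943187796
17 525.7787693752936 194.97181775481448
18 525.8264733395697 194.69410664172125
```

Run:
```python
import cv2,numpy as np
a=cv2.imread('pics/s15.png')
for n in(16,17,18):
    b=cv2.imread(f'pics/s{n}.png')
    for nm,(x0,y0,x1,y1) in dict(rim=(465,325,575,375),tongueholes=(330,315,470,365),headbot=(180,370,310,415),headtop=(180,300,205,345),cupfoot=(465,440,570,500),neck=(220,420,300,490)).items():
        t=a[y0:y1,x0:x1]; r=b[y0-15:y1+15,x0-15:x1+15]; R=cv2.matchTemplate(r,t,cv2.TM_CCOEFF_NORMED); _,v,_,p=cv2.minMaxLoc(R)
        print(n,nm,(p[0]-15,p[1]-15),round(v,3))
```

```text
16 rim (1, -2) 0.728
16 tongueholes (0, -5) 0.969
16 headbot (0, -5) 0.976
16 headtop (3, -10) 0.955
16 cupfoot (2, 0) 0.925
16 neck (-1, -2) 0.682
17 rim (0, -2) 0.924
17 tongueholes (0, -3) 0.983
17 headbot (0, -2) 0.982
17 headtop (2, 4) 0.9
17 cupfoot (1, 0) 0.958
17 neck (-1, -3) 0.694
18 rim (0, -2) 0.923
18 tongueholes (0, -3) 0.983
18 headbot (0, -2) 0.981
18 headtop (2, 4) 0.898
18 cupfoot (1, 0) 0.958
18 neck (-1, -3) 0.693
```

View pics/s18.png

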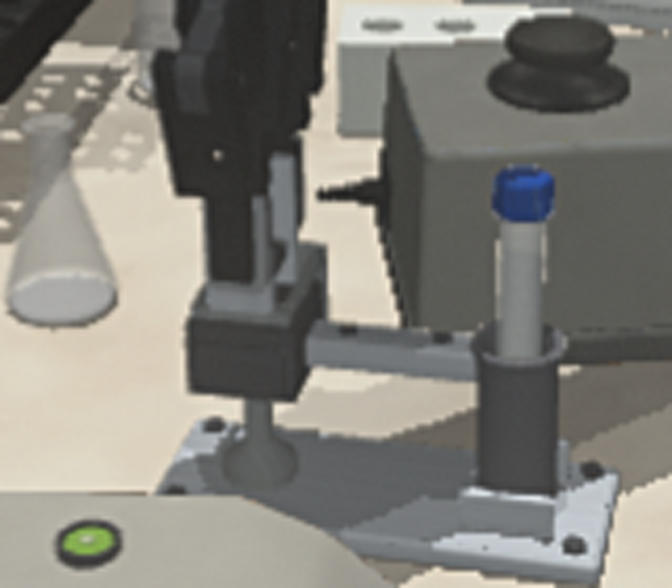

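Call:
apply_moves(
  deltas=[
    {"grip": -1, "delta_pos": [0, 0, -1], "roll": 0},
    {"grip": -1, "delta_pos": [-1, 0, -1], "roll": 0},
    {"grip": -1, "delta_pos": [0, 0, 0], "roll": 0},
    {"grip": -1, "delta_pos": [0, 0, 0], "roll": 0},
  ],
  grip_force=60,
)

```text
t: 18.9
tcp_pos: [0.5336, 0.2858, 0.0959]
orientation: [0.207, 1.566, -1.383]
ft_force: [-0.7, -3.8, 8.2]
width: 0.0375
```

```bash
python3 meas.py
python3 - <<'E'
from h import *
s=viewer.read_camera('side'); b=cv2.resize(s['color'][210:350,230:390],None,fx=4.2,fy=4.2,interpolation=cv2.INTER_CUBIC); cv2.imwrite('pics/s19.png',b)
a=cv2.imread('pics/s15.png')
for nm,(x0,y0,x1,y1) in dict(rim=(465,325,575,375),tongueholes=(330,315,470,365),headbot=(180,370,310,415),headtop=(180,300,205,345),cupfoot=(465,440,570,500),neck=(220,420,300,490)).items():
        t=a[y0:y1,x0:x1]; r=b[y0-15:y1+15,x0-15:x1+15]; R=cv2.matchTemplate(r,t,cv2.TM_CCOEFF_NORMED); _,v,_,p=cv2.minMaxLoc(R)
        print(nm,(p[0]-15,p[1]-15),round(v,3))
E
```

```text
cup axis (array([0.4379, 0.2882, 0.0204, 0.0107]), 443)
tube axis (array([ 0.4387,  0.284 ,  0.0007, -0.0552]), 194)
cap px 354.79338842975204 256.0495867768595 251 262
18.95 [0.5336 0.2858 0.0959] [-0.1066 -3.6361  7.9511] [-0.806   0.0383  0.0044] 0.037912355669453016
rim (0, -1) 0.925
tongueholes (-1, -3) 0.98
headbot (0, -1) 0.982
headtop (2, 3) 0.9
cupfoot (2, 0) 0.949
neck (-1, -3) 0.693
```

Call:
apply_moves(
  deltas=[
    {"grip": -1, "delta_pos": [-3, 0, 0], "roll": 0},
    {"grip": -1, "delta_pos": [-4, 0, 0], "roll": 0},
    {"grip": -1, "delta_pos": [-4, 0, 0], "roll": 0},
    {"grip": -1, "delta_pos": [-4, 0, 0], "roll": 0},
    {"grip": -1, "delta_pos": [0, 0, 0], "roll": 0},
  ],
)

```text
t: 19.62
tcp_pos: [0.5327, 0.2887, 0.1105]
orientation: [2.279, 1.57, 0.69]
ft_force: [0.0, -0.8, -3.4]
width: 0.0377
```

```bash
python3 meas.py 0.012
python3 - <<'E'
from h import *
s=viewer.read_camera('side'); cv2.imwrite('pics/s20.png',cv2.resize(s['color'][200:350,230:390],None,fx=4,fy=4,interpolation=cv2.INTER_CUBIC))
E
```

```text
cup axis (array([0.4369, 0.2911, 0.0249, 0.0024]), 448)
tube axis (array([ 0.4377,  0.2869,  0.0141, -0.1149]), 186)
cap px 354.9153846153846 247.63846153846154 242 253
19.675 [0.5326 0.2886 0.1103] [-0.4113  0.0358 -4.388 ] [-0.0457 -0.1083  0.0039] 0.03764426383430149
```

View pics/s20.png

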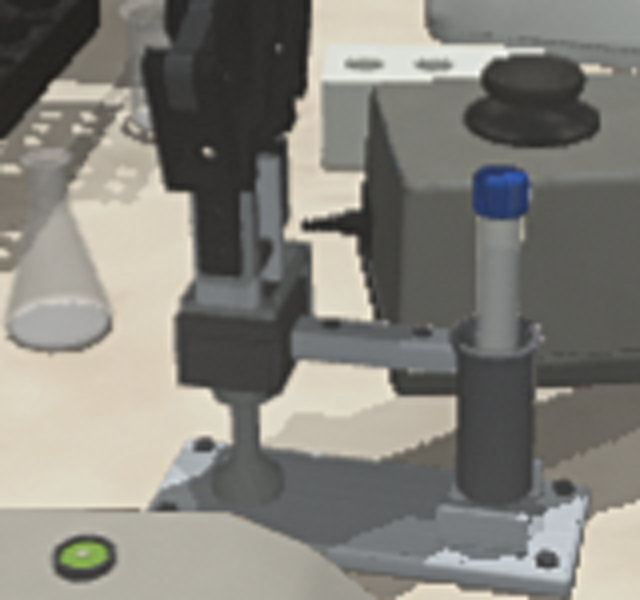

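Call:
apply_moves(
  deltas=[
    {"grip": -1, "delta_pos": [-4, 0, 0], "roll": 0},
    {"grip": -1, "delta_pos": [-5, 0, 0], "roll": 0},
    {"grip": -1, "delta_pos": [-6, 0, 0], "roll": 0},
    {"grip": -1, "delta_pos": [-6, 0, 0], "roll": 0},
    {"grip": -1, "delta_pos": [-6, 0, 0], "roll": 0},
    {"grip": -1, "delta_pos": [-6, 0, 0], "roll": 0},
    {"grip": -1, "delta_pos": [-6, 0, 0], "roll": 0},
    {"grip": -1, "delta_pos": [-6, 0, 0], "roll": 0},
    {"grip": -1, "delta_pos": [-6, 0, 0], "roll": 0},
    {"grip": -1, "delta_pos": [-6, 0, 0], "roll": 0},
    {"grip": -1, "delta_pos": [-6, 0, 0], "roll": 0},
    {"grip": -1, "delta_pos": [-6, 0, 0], "roll": 0},
    {"grip": -1, "delta_pos": [-5, 0, 0], "roll": 0},
    {"grip": -1, "delta_pos": [-3, 0, 0], "roll": 0},
    {"grip": -1, "delta_pos": [0, 0, 0], "roll": 0},
    {"grip": -1, "delta_pos": [0, 0, 0], "roll": 0},
  ],
)

```text
t: 21.72
tcp_pos: [0.5326, 0.2883, 0.187]
orientation: [-0.78, 1.57, -2.369]
ft_force: [0.3, -0.0, -4.3]
width: 0.0374
```

```bash
python3 meas.py 0.09
python3 - <<'E'
from h import *
s=viewer.read_camera('side'); cv2.imwrite('pics/s21.png',cv2.resize(s['color'][180:350,230:390],None,fx=3.5,fy=3.5,interpolation=cv2.INTER_CUBIC))
c=viewer.read_camera('top'); cv2.imwrite('pics/t21.png',c['color'])
print(ctrl.get_obs()['joint_velocities'])
E
```

```text
cup axis (array([0.4369, 0.2908, 0.0362, 0.009 ]), 508)
tube axis (array([ 0.4377,  0.2865,  0.0199, -0.0804]), 219)
cap px 356.56043956043953 195.8131868131868 191 201
21.775 [0.5325 0.2883 0.1869] [-0.2901 -0.7287 -4.9244] [-0.06   -0.137  -0.0526] 0.03761009465514668
[-0.00084915 -0.00138129 -0.00033347 -0.00161439 -0.00352794  0.00211932
 -0.00010805]
```

View pics/s21.png

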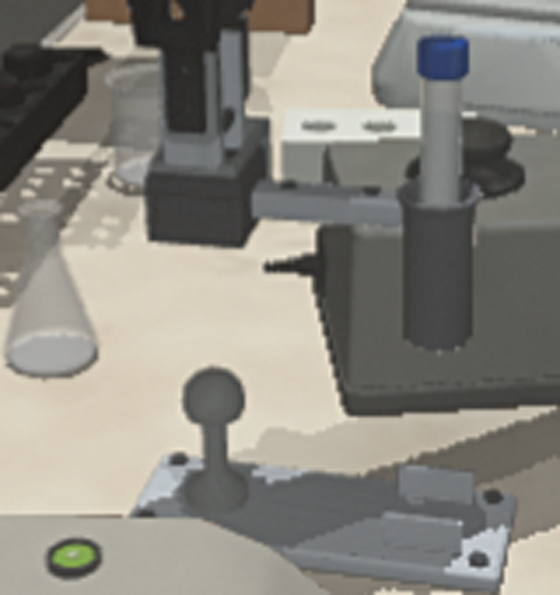

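View pics/t21.png

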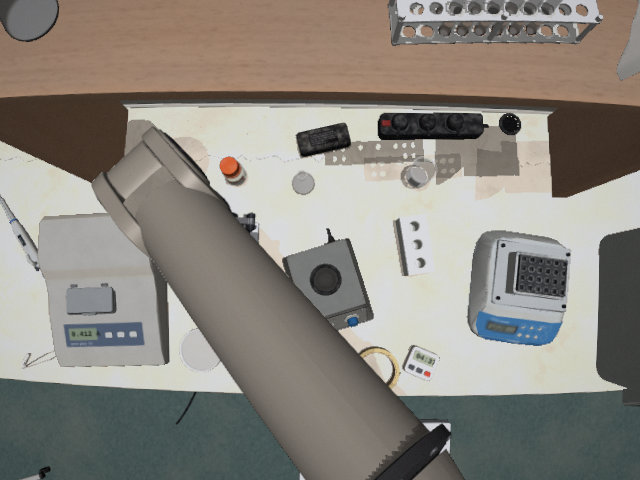

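```bash
python3 -c "
from h import *
print(order.sign_off())"
```

```text
the job is handed in; nothing more can be done
None
```

I handed the job in at about 21.9 s. The arm is holding the carrier still about 9 cm above its mount, with the tube standing in the cup; sign-off reports no verdict.

**What I did:** I gripped the tube by its cap, lifted it out of the block, lowered it into the cup until it was home, and let go. I then squeezed the post and latch tab together from above, lifted the carrier straight off the ball and stopped.

**Last checks**
- **Lift:** The TCP rose about 91 mm, and the side picture shows the ball clear of the head.
- **Grip:** Finger opening was 38 mm at a grip setting of 60 N, and about 4 to 5 N of weight was hanging on the wrist. Joint speeds were near zero.
- **Level:** The cup axis fitted from the depth picture is within about 0.04 rad of vertical.
- **Tube:** It stands in the cup. Its own fitted axis reads 0.08 rad off vertical, probably part depth bias and part play in the bore.
- **Bystanders:** The bottle, beaker and flask stood where they were in the last top picture. The arm hid the vial there, so I did not check it at the end. It was unmoved in earlier side pictures.

**Checks that disagreed or are uncertain**
- **Roll while squeezing:** Partway through closing, the carrier rolled by roughly 0.08 to 0.12 rad. It came back to about 0.04 rad or less once the latch was fully pulled. I held it there for over 1 s before lifting.
- **Latch travel:** I judged the latch fully pulled from the finger opening, and from the carrier coming free of the ball.
- **Cameras:** The two cameras disagreed by up to about 6 mm sideways. I worked from relative views for the final placements.

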